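# Load the bottle mixer, snap its cover on and set it going

## Task

Take the sample bottles, however many there are, one after another from the front of the sloped gravity rack and stand each upright in a pocket of its own in the mixer. When all of them are in, set the cover over them and press it straight down until its clip arms snap under the rims at both ends and it sits fully home; then press the mixer's knob down, turn it clockwise to its second mark and let it spring up again.

Things in the scene. Friction and masses are not known exactly. Their poses are not given: they have to be found in the camera images.
- rack: Fixed gravity rack, aluminium with grey rollers: two lanes side by side, 100 mm apart; 140 x 170 mm, 170 mm high. Origin on the bench below the middle of the front; x axis up the lanes to the back, y to its left, z up. The lanes rise 8 degrees to the back: bottles in them lean 8 degrees forward. Side plates reach 28 mm above the rollers, square to the lane. One or two bottles stand in each lane.
- lane_left (a point): Point on the roller tops under the middle of the left (+y) lane's front bottle, 36 mm above the bench. The stop plate in front of it reaches 46 mm above the rollers. A 24 mm wide keeper bar is 115 to 119 mm above the rollers, from 50 mm behind this point: only the front bottle can be lifted out, the one behind it then rolls down to the stop by itself.
- lane_right (a point): The same point of the right (-y) lane.
- bottle_1: White sample bottle with blue screw cap, 51 mm diameter, 100 mm tall, 0.17 kg. Origin at the centre of its underside, z up. Straight body to 63 mm, shoulder above, cap 35 mm. Three or four alike are present, one or two in a lane, touching (bottles 1 and 3 start in front, 2 left and 4 right behind them): grip the body across the lane.
- bottle_2: White sample bottle with blue screw cap, 51 mm diameter, 100 mm tall, 0.17 kg. Origin at the centre of its underside, z up. Straight body to 63 mm, shoulder above, cap 35 mm. Three or four alike are present, one or two in a lane, touching (bottles 1 and 3 start in front, 2 left and 4 right behind them): grip the body across the lane.
- bottle_3: White sample bottle with blue screw cap, 51 mm diameter, 100 mm tall, 0.17 kg. Origin at the centre of its underside, z up. Straight body to 63 mm, shoulder above, cap 35 mm. Three or four alike are present, one or two in a lane, touching (bottles 1 and 3 start in front, 2 left and 4 right behind them): grip the body across the lane.
- bottle_4: White sample bottle with blue screw cap, 51 mm diameter, 100 mm tall, 0.17 kg. Origin at the centre of its underside, z up. Straight body to 63 mm, shoulder above, cap 35 mm. Three or four alike are present, one or two in a lane, touching (bottles 1 and 3 start in front, 2 left and 4 right behind them): grip the body across the lane.
- mixer: Fixed bottle mixer. Origin on the bench under the middle of its white bay; x axis away from the control block, y along the row of pockets, z up. Bay 69 x 246 mm outside, walls 46 mm high, 4.5 mm thick. The control block (112 x 120 mm, top 53 mm high) lies on the -x side and carries the knob, its axis 106 mm from the origin.
- pocket_1 (a point): Centre of the floor of pocket 1, 10 mm above the bench. Pockets 1 to 4 run from +y to -y of the mixer, 60 mm apart, each 57 mm (y) x 60 mm (x), parted by 3 mm walls whose tops are 40 mm above the bench. A bottle standing in it reaches 110 mm.
- pocket_2 (a point): Centre of the floor of pocket 2, 10 mm above the bench. Pockets 1 to 4 run from +y to -y of the mixer, 60 mm apart, each 57 mm (y) x 60 mm (x), parted by 3 mm walls whose tops are 40 mm above the bench. A bottle standing in it reaches 110 mm.
- pocket_3 (a point): Centre of the floor of pocket 3, 10 mm above the bench. Pockets 1 to 4 run from +y to -y of the mixer, 60 mm apart, each 57 mm (y) x 60 mm (x), parted by 3 mm walls whose tops are 40 mm above the bench. A bottle standing in it reaches 110 mm.
- pocket_4 (a point): Centre of the floor of pocket 4, 10 mm above the bench. Pockets 1 to 4 run from +y to -y of the mixer, 60 mm apart, each 57 mm (y) x 60 mm (x), parted by 3 mm walls whose tops are 40 mm above the bench. A bottle standing in it reaches 110 mm.
- cover: Loose grey cover, 84 x 272 mm, 136 mm high, 0.35 kg: a deep shell open below, a rigid clip arm 70 mm wide at each end. Origin at the centre of its underside, level with the ends of the arms, on which it stands; y along its length, z up; fits either way round. Home: origin 16 mm above the mixer's, y axes parallel. Merely laid on, it rests about 13 mm higher; pressing it home takes about 7 to 15 N.
- cover_grip (a point): Middle of the top of the cover's black grip bar, 136 mm above the cover's underside. The bar is 18 mm wide (cover's x), 110 mm long (y) and stands 34 mm above the roof. The shell's lower edge is 30 mm above the underside; 100 mm long skirts, flared outward, at the middle of its long sides reach down to 18 mm and go outside the bay's long walls with 2 mm to spare at their tops.
- rim_left (a joint): Sprung rim strip on the mixer's +y end, 60 mm long, 36 mm above the bench: how far it is pushed in, m; 0 fully out. A clip arm passing it pushes it in about 3 mm, then it snaps out above the arm's hook and holds the cover.
- rim_right (a joint): The same on the mixer's -y end.
- knob_top (a point): Centre of the knob's top, 107 mm above the bench when up; moves with the knob. Black knob: a bar 18 mm wide, 60 mm long, 35 mm high on a disc 66 mm across (the disc's top is 35 mm below this point); z is its axis, x along the bar (the mixer's x at the start).
- knob_press (a joint): How far the knob is pressed, m: 0 up, 0.008 fully down. Spring about 4 N up, 8 N fully down. It turns only while pressed at least 5 mm.
- knob_turn (a joint): Angle of the knob, rad, growing clockwise seen from above: 0 first mark (start), about 1.05 second mark (60 degrees), stop at 1.10. It springs up and locks only at the marks (from about 0.98 at the second); let go between them it stays down.
Not all that is in view belongs to the job. Leave any red look-alike of the bottle_4 alone.

How it is judged (in metres and radians):
On the way, in this order (a step that is already met when the one before it is completed fails the run):
1. every bottle that is present stands in a pocket of the mixer (z of bottle_1 in the frame of mixer between 0.004 and 0.018 m and x of bottle_1 in the frame of mixer between -0.012 and 0.012 m and horizontal distance between each of bottle_1, bottle_2, bottle_3, bottle_4 and mixer below 0.105 m and angle between each of bottle_1, bottle_2, bottle_3, bottle_4's own z axis and vertical below 0.15 rad and z of bottle_2 in the frame of mixer between 0.004 and 0.018 m and x of bottle_2 in the frame of mixer between -0.012 and 0.012 m and z of bottle_3 in the frame of mixer between 0.004 and 0.018 m and x of bottle_3 in the frame of mixer between -0.012 and 0.012 m and z of bottle_4 in the frame of mixer between 0.004 and 0.018 m and x of bottle_4 in the frame of mixer between -0.012 and 0.012 m), for 0.2 s.
2. the cover is snapped on, fully home (all of step 1 and z of cover in the frame of mixer between 0.012 and 0.0185 m and horizontal distance between cover and mixer below 0.006 m and angle between the y axis of cover and the y axis of mixer, either way round below 0.06 rad and angle between cover's own z axis and vertical below 0.03 rad and value of joint each of rim_left, rim_right below 0.0015 m), for 0.2 s.
3. the knob stands at its second mark and has sprung up (value of joint knob_turn above 0.95 rad and value of joint knob_press below 0.002 m), for 0.2 s.
At the end, for the whole second after the job is handed in: Each bottle present upright (0.15 rad) in a pocket, underside within 8 mm of its floor; cover home (origin 12 to 18.5 mm above the bench, 6 mm and 0.06 rad from the mixer's middle and direction, level) with both rims sprung out (under 1.5 mm); knob beyond 0.95 rad and up (under 2 mm) (all of step 2 and all of step 3 and linear speed of cover below 0.02 m/s); the robot touches nothing.
Of bottle_2, bottle_4 only 1 to 2 are there at a start; the rules pass over those that are not, and their reading is None.
At some moment in a run one of cover may be knocked a few centimetres aside while the robot is not near it.
It also fails if it takes over 192 s, if anything falls off the work surface, if the arm or the gripper's body presses on something with over 40 N, if the wrist force passes 120 N, or if a joint passes its speed limit or range.

## Robot

A 6-joint arm with a two-finger parallel gripper is mounted at the origin on a cart in front of the work surface, level with it; the furniture and walls round the work are solid. World frame = base frame: x ahead of the robot, y to its left, z up, the work surface at z = 0. Lengths are in mm, angles in degrees, forces in N, time in s.
With the tool pointing down it reaches from about 300 to 850 mm from the base axis. Payload 4.2 kg.
Tool frame: the origin (TCP) lies at the very end of the fingers, on their centre line; the grasp point (between the pads) lies 19 mm behind it (env.grasp_offset is the distance from the TCP to the grasp point, in mm); z points along the fingers, y is the line along which they close (so a half turn about z gives the same grasp; the last joint's range is limited). The gripper opens to 91 mm and grips with 3 to 60 N. Pads are 32 mm wide; open, the fingers measure 118 mm over their backs; the gripper's body (76 mm by 178 mm) begins 60 mm behind the grasp point.
Start: joints at [-65.947, 18.312, 89.639, -0, 72.044, -1.146], TCP at [244.816, -520.296, 213.976] pointing down, gripper open.
Joint ranges: [-177.97, 177.97], [-48.28, 115.42], [12.27, 149.76], [-77.06, 257.06], [2.81, 150.46], [-146.56, 146.56]. Speed limits (degrees/s): [147.25, 147.25, 180, 180, 180, 180].

## Interface

Orientations are given as [roll, pitch, yaw] about the fixed x, y, z axes, in that order (R = Rz(yaw) Ry(pitch) Rx(roll)).
In Python, from workcell import env, eyes gives the robot as it stands.
- The arm moves only by the tool send_rows, never from a script. Its arguments are lists of equal length, an entry for each row: "grip": the opening, from -1 (shut) to 1 (fully open), so that 0 is half open; "xyz": the shift along the world's x, y, z in m, a list of three; "yaw": the turn about the world's z in degrees. A call has 1 to 8 rows; each row is the pose to reach, as a shift and turn from the pose commanded when the call began; what a row does not reach only later rows make up. A row lasts 1/12 s, in which the tool goes at most 41.7 mm and 7.16 degrees, less where a joint would pass 70% of its speed; a pose out of reach is approached as far as the arm can. A call with a gripper value outside its range is refused whole. The fingers move at their own pace and stop on an object; "grip_force" is the grip in N (left out, the last holds). Time passes only in rows, so rows that repeat a pose let the fingers close. It gives the time, the measured TCP pose, the force, the opening and the grip force at its end, in the units of the state.
- env.state(): the state, without advancing time (a new reading comes with each control period).
- eyes.grab_frame(name): name is "scene" or "top" or "wrist"; returns a dict with "frame" (480x640x3 uint8, red, green, blue), "fx", "fy", "cx", "cy" (pixels), "D" ([k1, k2, p1, p2, k3] as OpenCV has them; the pictures are not rectified), "pose" (4x4, takes a point from camera to world coordinates). Camera axes: x right, y down, z forward; pixel columns grow to the right and rows downward; lengths in mm; the calibration is good to about 2 mm. A picture is of the moment at which its call begins. There is no depth.
- env.job_done(): hands the job in; it is judged then, once.
The state is a dict: "time_s": time; "qpos": joint angles; "qvel": joint speeds; "effort": joint torques, N m; "ee_pos": TCP position; "ee_rot": TCP orientation; "force": force on the tool from outside, world axes, zero at the start; "torque": the same for the moment, N m; "gripper_width": finger opening in mm; "gripper_force": force on a finger pad.
Only numpy, scipy, OpenCV 4.12 (cv2) and the standard library are available. Lean on these libraries where they do the work, as an engineer would, in place of code of your own. Each camera call takes 0.05 s, during which the arm holds its last target. There are 200 camera calls.

## Working session

There is one attempt and no reset: what is moved stays moved. The work goes in short steps, Python scripts to look and compute and a tool call to move; the robot and the scene stay as the last step left them, time stands still between calls to the robot, and variables do not carry over. Pictures are saved under pics/ and viewed, at most 14 in all, crops included, and the job is handed in when it is done.

Besides the shell and the picture viewer there is one more tool, called after "Emit:" by a JSON object that holds its "api" and its "payload", one argument or row to a line. send_rows: Moves the arm, as the interface text tells. Its arguments: {"type":"object","properties":{"grip":{"type":"array"},"xyz":{"type":"array"},"yaw":{"type":"array"},"grip_force":{"type":"number"}},"required":["grip","xyz","yaw"]}

```bash
ls; mkdir -p pics
cat > h.py <<'E'
import numpy as np, cv2
from workcell import env, eyes
def grab(n,save=None):
    g=eyes.grab_frame(n)
    if save: cv2.imwrite(f'pics/{save}.png',g['frame'][:,:,::-1])
    return g
def K(g): return np.array([[g['fx'],0,g['cx']],[0,g['fy'],g['cy']],[0,0,1.]])
def ray(g,uv):
    p=cv2.undistortPoints(np.array([[uv]],float),K(g),np.array(g['D'],float))[0,0]
    T=np.array(g['pose']); return T[:3,3],T[:3,:3]@np.array([p[0],p[1],1])
def onz(g,uv,z):
    o,d=ray(g,uv); return o+d*(z-o[2])/d[2]
def proj(g,P):
    T=np.linalg.inv(np.array(g['pose'])); r=cv2.Rodrigues(T[:3,:3])[0]
    return cv2.projectPoints(np.array(P,float).reshape(-1,1,3),r,T[:3,3],K(g),np.array(g['D'],float))[0][:,0]
E
python3 - <<'E'
from h import *
for n in('scene','top'):
    g=grab(n,n+'0'); print(n,np.round(g['pose'],2).tolist(),g['fx'])
s=env.state();print(s)
E
```

```text
pics
scene [[0.84, -0.27, 0.47, -103.94], [-0.54, -0.45, 0.71, -1201.25], [0.02, -0.85, -0.52, 895.88], [0.0, 0.0, 0.0, 1.0]] 598.9748003447511
top [[0.01, -0.99, 0.16, 439.95], [-1.0, -0.01, 0.02, -117.49], [-0.02, -0.16, -0.99, 1150.19], [0.0, 0.0, 0.0, 1.0]] 457.52880953112407
{'time_s': 0.1, 'qpos': array([-6.59493414e+01,  1.83468342e+01,  8.96984676e+01, -4.91570601e-04,
        7.20430696e+01, -1.14791202e+00]), 'qvel': array([-0.03309458, -0.14011731, -0.19348743,  0.0170677 , -0.05089396,
        0.01839012]), 'effort': array([-4.24611881e-04, -4.13331020e+01, -2.32510221e+01,  7.27915415e-02,
        4.21492488e-02, -5.69170481e-05]), 'ee_pos': array([ 244.61070625, -519.88884411,  213.22224113]), 'ee_rot': array([-1.79911637e+02, -1.30308994e-03,  2.51987215e+01]), 'force': array([ 0.44861661,  0.04791203, -0.4878468 ]), 'torque': array([0.03049054, 0.01481809, 0.03366851]), 'gripper_force': 0.0, 'gripper_width': 91.17978557689739}
```

View pics/scene0.png

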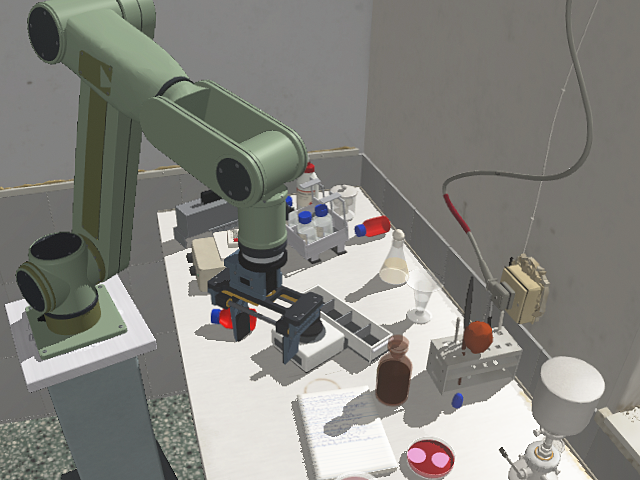

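View pics/top0.png

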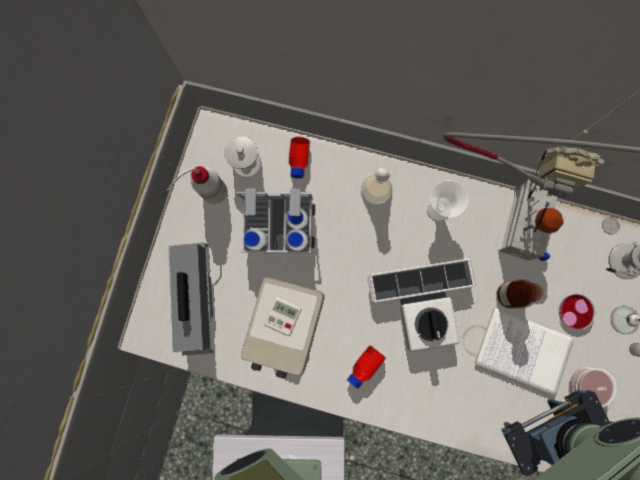

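Top view: rack at (278,222), with blue caps at (255,239), (298,239) and (296,215). Mixer bay at (421,280), knob (431,324), cover (191,297). Red look-alikes lie at (299,157) and (365,367), outside the rack, so they don't match the white bottles. I'll enlarge to confirm.

Run:
```python
from h import *
im=cv2.imread('pics/top0.png')
a=cv2.resize(im[170:270,225:335],None,fx=5,fy=5,interpolation=cv2.INTER_CUBIC)
b=cv2.resize(im[250:360,360:480],None,fx=4,fy=4,interpolation=cv2.INTER_CUBIC)
c=cv2.resize(im[230:365,160:225],None,fx=4,fy=4,interpolation=cv2.INTER_CUBIC)
cv2.imwrite('pics/a.png',a);
W=np.zeros((540,740+20,3),np.uint8);W[:440,:480]=b;W[:540,490:750]=c;cv2.imwrite('pics/b.png',W)
```

```text
(no output)
```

View pics/a.png

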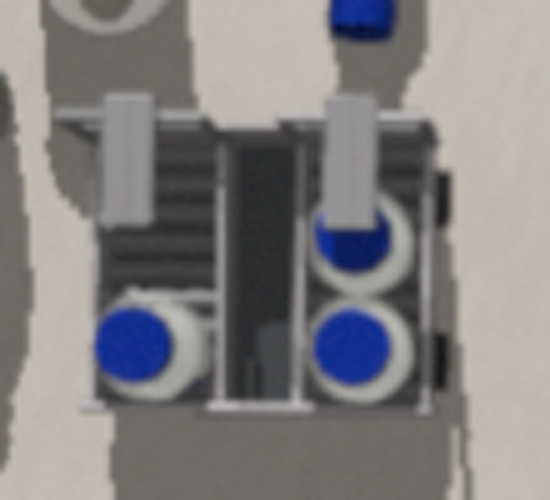

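View pics/b.png

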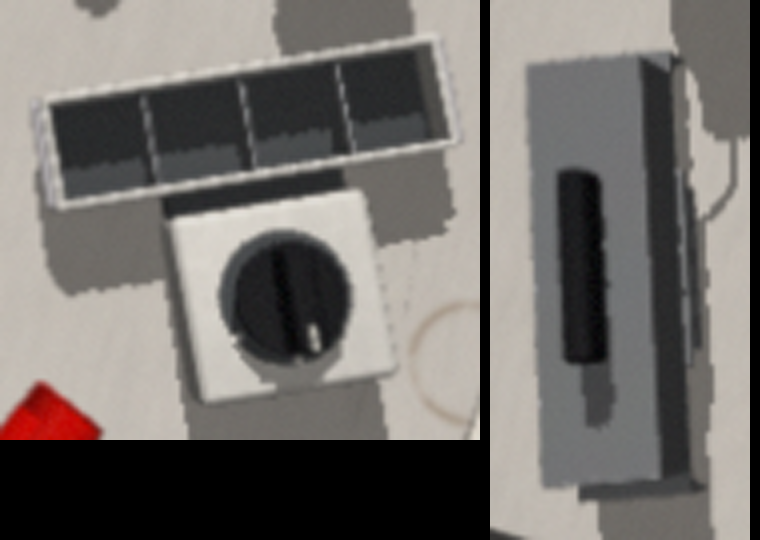

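Crop a: three bottles, with caps at full-image pixels (251.6,239), (295.2,239.2) and (295.6,217.6, behind). Crop b: the bay has four empty pockets, the knob bar is along the mixer's x axis, and the cover stands on its arms with a black grip bar.

```bash
cat > m.py <<'E'
from h import *
def scaled(pts,z,g,o,s=4,off=(0,0)): return np.array([onz(g,((u-off[0]+.5)/s+o[0]-.5,(v-off[1]+.5)/s+o[1]-.5),z) for u,v in pts])[:,:2]
E
python3 - <<'E'
from m import *
g=grab('top')
print(round(env.state()['time_s'],2))
c=scaled([(133,345),(351,346)],135,g,(225,170),5);print('caps',c.round(1).tolist(),np.linalg.norm(c[0]-c[1]))
r=scaled([(92,406),(215,407),(305,407),(425,410)],36+46,g,(225,170),5);print('front',r.round(1).tolist())
b=scaled([(46,98),(438,39),(460,140),(60,206)],46,g,(360,250));print('bay',b.round(1).tolist(),b.mean(0),[np.linalg.norm(b[i]-b[i-1]).round(1) for i in range(4)])
d=b[0]+b[3]-b[1]-b[2];print('mixer y axis deg',np.degrees(np.arctan2(d[1],d[0])))
k=scaled([(285,297)],72,g,(360,250));print('disc',k)
k=scaled([(295,300)],107,g,(360,250));print('knob bar?',k)
v=scaled([(528,65),(640,57),(662,478),(545,487)],102,g,(160,230),4,(490,0));print('cover',v.round(1).tolist(),v.mean(0),[np.linalg.norm(v[i]-v[i-1]).round(1) for i in range(4)])
d=v[0]+v[1]-v[2]-v[3];print('cover y deg',np.degrees(np.arctan2(d[1],d[0])))
q=scaled([(559,172),(598,172),(606,362),(567,362)],136,g,(160,230),4,(490,0));print('bar',q.round(1).tolist(),q.mean(0),[np.linalg.norm(q[i]-q[i-1]).round(1) for i in range(4)])
d=q[0]+q[1]-q[2]-q[3];print('bar deg',np.degrees(np.arctan2(d[1],d[0])))
E
```

```text
0.15
caps [[612.8, 55.6], [613.1, -43.2]] 98.78450156494404
front [[592.4, 83.2], [592.4, 24.6], [592.7, -18.1], [591.7, -74.9]]
bay [[543.0, -222.9], [580.6, -461.8], [519.2, -472.8], [478.2, -230.8]] [ 530.2484641  -347.07465335] [np.float64(65.3), np.float64(241.9), np.float64(62.3), np.float64(245.4)]
mixer y axis deg 99.28066694168966
disc [[ 425.57254456 -358.60259218]]
knob bar? [[ 424.39975796 -356.37616788]]
cover [[599.8, 255.0], [605.0, 188.4], [363.8, 163.9], [357.4, 231.1]] [481.5031447  209.60837724] [np.float64(243.6), np.float64(66.8), np.float64(242.5), np.float64(67.5)]
cover y deg 5.706893249620903
bar [[533.8, 221.4], [534.1, 199.0], [428.7, 189.0], [428.3, 211.0]] [481.22013741 205.09626924] [np.float64(106.1), np.float64(22.3), np.float64(105.9), np.float64(22.0)]
bar deg 5.523116007127353
```

Emit:
{"api": "send_rows", "payload": {
  "grip": [1,1,1,1,1,1,1,1],
  "xyz": [
    [0,0,0.04],
    [0.02,0.02,0.07],
    [0.05,0.05,0.09],
    [0.09,0.08,0.1],
    [0.13,0.11,0.1],
    [0.16,0.14,0.12],
    [0.19,0.16,0.15],
    [0.22,0.18,0.17]
  ],
  "yaw": [0,-6,-12,-18,-25.2,-25.2,-25.2,-25.2]
}}

```text
time_s: 0.82
ee_pos: [442.2, -354.9, 367.7]
ee_rot: [-179.9, 0.1, 0.0]
force: [1.2, -1.2, 0.2]
gripper_width: 91.0
gripper_force: 0.0
```

Emit:
{"api": "send_rows", "payload": {
  "grip": [1,1],
  "xyz": [
    [0.0,0,0],
    [0,0,0]
  ],
  "yaw": [0,0]
}}

```text
time_s: 0.98
ee_pos: [443.0, -355.9, 368.1]
ee_rot: [179.9, -0.1, 0.2]
force: [0.6, -0.7, -0.2]
gripper_width: 91.2
gripper_force: 0.0
```

Run:
```python
from m import *
g=grab('wrist','w1');print(np.round(g['pose'],2).tolist(),g['fx']);s=env.state();print(s['time_s'],s['ee_pos'],s['ee_rot'])
```

```text
[[0.0, -0.96, -0.26, 517.96], [-1.0, -0.0, -0.0, -355.01], [0.0, 0.26, -0.96, 540.08], [0.0, 0.0, 0.0, 1.0]] 362.14087927140935
1.0333 [ 441.6172747  -356.52272522  367.04356247] [1.79990936e+02 5.50389393e-02 8.12411365e-02]
```

View pics/w1.png

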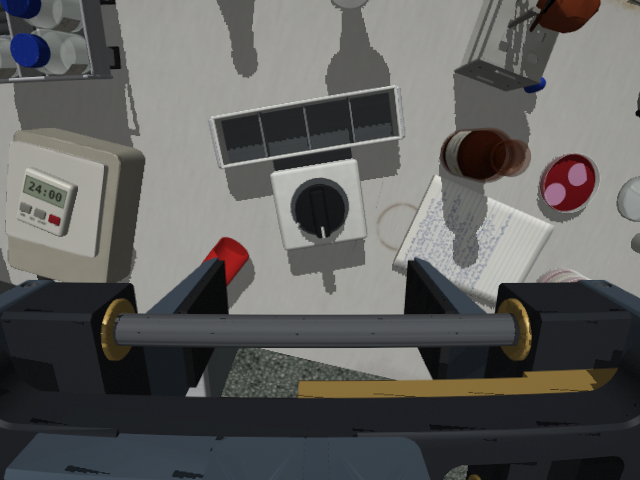

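Wrist view: bay rim corners near (210,120), (398,87), (403,136), (219,167), knob near (320,207).

Run:
```python
from m import *
im=cv2.imread('pics/w1.png')
cv2.imwrite('pics/w1c.png',cv2.resize(im[80:255,200:412],None,fx=3.75,fy=3.4285714,interpolation=cv2.INTER_CUBIC)[:600,:800])
```

```text
(no output)
```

View pics/w1c.png

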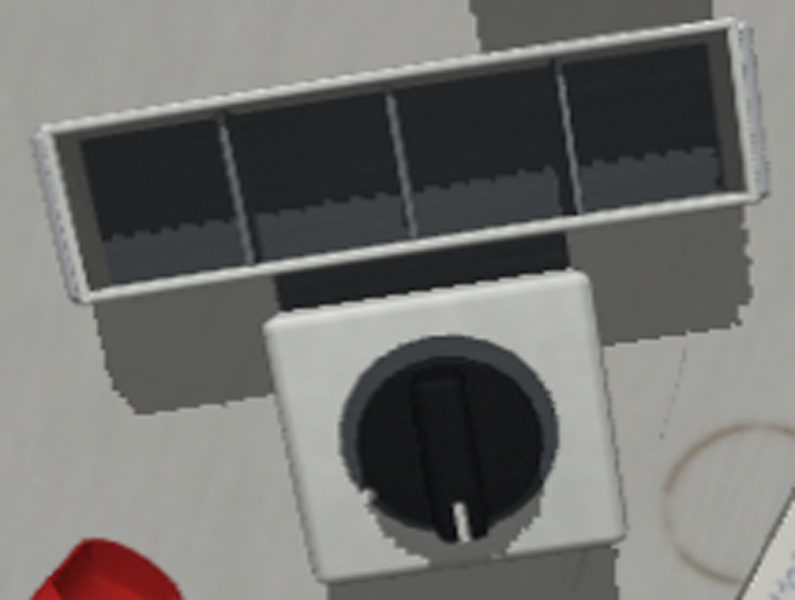

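Crop: rim-top corners at (42,128), (738,20), (760,198), (82,300). Knob bar ends at (440,372) and (463,540).

Run:
```python
from m import *
g=grab('wrist')
def w(p,z): return np.array([onz(g,((u+.5)/3.75+200-.5,(v+.5)/3.42857+80-.5),z) for u,v in p])[:,:2]
b=w([(42,128),(738,20),(760,198),(82,300)],46);print('bay',b.round(1).tolist(),b.mean(0),[np.linalg.norm(b[i]-b[i-1]).round(1) for i in range(4)])
for i,j in((1,0),(2,3)):
  d=b[j]-b[i];print(np.degrees(np.arctan2(d[1],d[0])))
p=w([(221,112),(389,92),(560,62),(250,262),(412,236),(578,212)],40);print('part',p.round(1).tolist(),p.mean(0))
k=w([(440,375),(463,535)],107);print('knob',k,k.mean(0),k[0]-k[1],np.degrees(np.arctan2(*(k[0]-k[1])[::-1])))
blk=w([(270,318),(583,272),(622,538),(322,580)],53);print('block',blk.round(1).tolist(),blk.mean(0),[np.linalg.norm(blk[i]-blk[i-1]).round(1) for i in range(4)])
```

```text
bay [[544.6, -218.9], [583.6, -459.7], [518.6, -470.8], [479.4, -229.2]] [ 531.56638449 -344.63112074] [np.float64(66.0), np.float64(243.9), np.float64(65.9), np.float64(244.7)]
99.20344071053655
99.22153652404461
part [[550.3, -280.9], [557.5, -340.0], [568.6, -399.5], [493.6, -289.5], [503.5, -347.9], [512.9, -407.1]] [ 531.06439407 -344.14765196]
knob [[ 458.01918919 -357.73700756]
 [ 400.28939641 -365.43807176]] [ 429.1542928  -361.58753966] [57.72979278  7.7010642 ] 7.598308422424943
block [[472.8, -297.6], [490.5, -408.1], [384.5, -425.7], [366.5, -314.0]] [ 428.59225953 -361.35448838] [np.float64(107.5), np.float64(111.9), np.float64(107.4), np.float64(113.2)]
```

Emit:
{"api": "send_rows", "payload": {
  "grip": [1,1,1,1,1,1,1,1],
  "xyz": [
    [0.015,0.03,0],
    [0.03,0.06,0],
    [0.045,0.09,0],
    [0.06,0.12,0],
    [0.07,0.15,0],
    [0.08,0.18,0],
    [0.09,0.21,0],
    [0.1,0.24,0]
  ],
  "yaw": [0,0,0,0,0,0,0,0]
}}

```text
time_s: 1.75
ee_pos: [540.6, -116.9, 366.3]
ee_rot: [-180.0, 0.1, -0.2]
force: [0.3, 0.2, 0.7]
gripper_width: 91.3
gripper_force: 0.0
```

Emit:
{"api": "send_rows", "payload": {
  "grip": [1,1,1,1,1,1,1,1],
  "xyz": [
    [0.0,0.03,0],
    [0.0,0.06,-0.02],
    [0.0,0.09,-0.04],
    [0.01,0.12,-0.06],
    [0.01,0.15,-0.08],
    [0.01,0.17,-0.08],
    [0.01,0.17,-0.08],
    [0.01,0.17,-0.08]
  ],
  "yaw": [0,0,0,0,0,0,0,0]
}}

```text
time_s: 2.42
ee_pos: [550.9, 52.3, 286.5]
ee_rot: [179.9, 0.1, -0.0]
force: [0.2, -0.5, -0.9]
gripper_width: 90.8
gripper_force: 0.0
```

Run:
```python
from m import *
g=grab('wrist','w2');s=env.state();print(s['time_s'],s['ee_pos'],s['ee_rot'])
h=cv2.cvtColor(g['frame'],cv2.COLOR_RGB2HSV)
m=cv2.inRange(h,(105,150,60),(130,255,255))
for c in cv2.findContours(m,0,2)[0]:
    if cv2.contourArea(c)>150:
        x,y,w,hh=cv2.boundingRect(c);(cx,cy),r=cv2.minEnclosingCircle(c);print((x,y,w,hh),onz(g,(x+w/2,y+hh/2),135).round(1))
```

```text
2.4667 [551.25908307  51.65982628 287.14154952] [ 1.79934675e+02  4.48495609e-02 -6.63796201e-02]
(400, 130, 42, 40) [616.5 -39.8 135. ]
(289, 128, 39, 41) [617.4  58.7 135. ]
(405, 68, 44, 42) [667.3 -41.7 135. ]
```

View pics/w2.png

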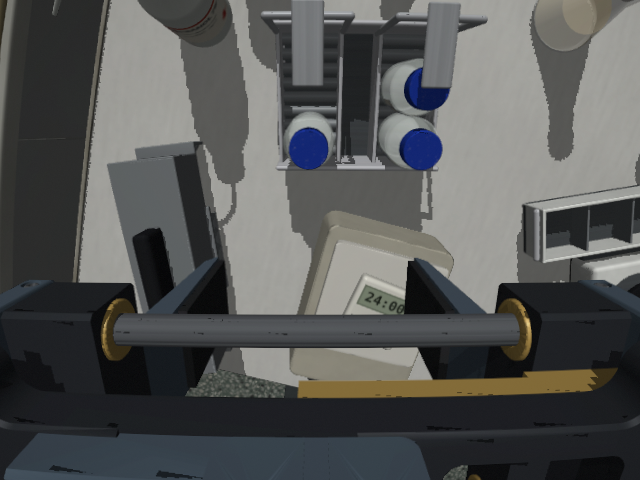

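Emit:
{"api": "send_rows", "payload": {
  "grip": [1,1,1,1,1,1,1,1],
  "xyz": [
    [0.022,0.002,-0.02],
    [0.044,0.004,-0.04],
    [0.066,0.005,-0.07],
    [0.066,0.005,-0.1],
    [0.066,0.005,-0.13],
    [0.066,0.005,-0.16],
    [0.066,0.005,-0.19],
    [0.066,0.005,-0.213]
  ],
  "yaw": [0,0,0,0,0,0,0,0]
}}

```text
time_s: 3.13
ee_pos: [616.8, 55.5, 72.4]
ee_rot: [179.9, 0.1, -0.2]
force: [-1.0, 0.2, 0.4]
gripper_width: 91.4
gripper_force: 0.0
```

Emit:
{"api": "send_rows", "payload": {
  "grip": [1,-0.3,-0.3,-0.3,-0.3,-0.3,-0.3,-0.3],
  "xyz": [
    [0,0,0],
    [0,0,0],
    [0,0,0],
    [0,0,0],
    [0,0,0],
    [0,0,0],
    [0,0,0],
    [0,0,0]
  ],
  "yaw": [0,0,0,0,0,0,0,0],
  "grip_force": 15
}}

```text
time_s: 3.8
ee_pos: [617.7, 58.3, 75.2]
ee_rot: [180.0, -0.1, 0.0]
force: [-1.1, -1.0, 1.7]
gripper_width: 51.1
gripper_force: 15.0
```

Emit:
{"api": "send_rows", "payload": {
  "grip": [-0.3,-0.3,-0.3,-0.3,-0.3,-0.3,-0.3,-0.3],
  "xyz": [
    [0,0,0.01],
    [0,0,0.03],
    [-0.003,0,0.06],
    [-0.006,0,0.09],
    [-0.01,0,0.12],
    [-0.015,0,0.15],
    [-0.02,0,0.16],
    [-0.027,0,0.16]
  ],
  "yaw": [0,0,0,0,0,0,0,0]
}}

```text
time_s: 4.47
ee_pos: [591.7, 58.4, 237.6]
ee_rot: [-180.0, -0.4, 0.0]
force: [0.5, 0.4, -1.2]
gripper_width: 50.9
gripper_force: 15.0
```

Emit:
{"api": "send_rows", "payload": {
  "grip": [-0.3,-0.3,-0.3,-0.3,-0.3,-0.3,-0.3,-0.3],
  "xyz": [
    [0,-0.02,0],
    [0,-0.05,0],
    [0,-0.08,0],
    [0,-0.11,0],
    [0,-0.14,0],
    [0,-0.17,0],
    [0,-0.2,0],
    [0,-0.218,0]
  ],
  "yaw": [7,14,21,28,35,42,49,56]
}}

```text
time_s: 5.13
ee_pos: [588.6, -162.3, 231.6]
ee_rot: [-179.8, 0.2, 56.2]
force: [-0.4, 0.3, -1.5]
gripper_width: 51.1
gripper_force: 15.0
```

Emit:
{"api": "send_rows", "payload": {
  "grip": [-0.3,-0.3,-0.3,-0.3,-0.3,-0.3,-0.3,-0.3],
  "xyz": [
    [0,0,-0.02],
    [0,0,-0.05],
    [0,0,-0.08],
    [0,0,-0.11],
    [0,0,-0.14],
    [0,0,-0.16],
    [0,0,-0.17],
    [0,0,-0.175]
  ],
  "yaw": [7,14,21,28,35,43.2,43.2,43.2]
}}

```text
time_s: 5.8
ee_pos: [587.9, -159.1, 56.1]
ee_rot: [-179.7, -0.2, 99.1]
force: [0.6, -0.5, -1.7]
gripper_width: 50.8
gripper_force: 15.0
```

Run:
```python
from m import *
g=grab('scene');grab('top')
o=proj(g,[env.state()['ee_pos']])[0].astype(int);print(o)
im=g['frame'][max(0,o[1]-90):o[1]+90,max(0,o[0]-110):o[0]+110,::-1];cv2.imwrite('pics/s1.png',cv2.resize(im,None,fx=3.3,fy=3.3))
print(env.state()['ee_pos'],env.state()['ee_rot'],env.state()['force'])
```

```text
[319 263]
[ 589.72779777 -159.565073     58.41533656] [-1.79888244e+02 -5.65998757e-02  9.90638488e+01] [-0.22883731  0.55535609 -1.64095815]
```

View pics/s1.png

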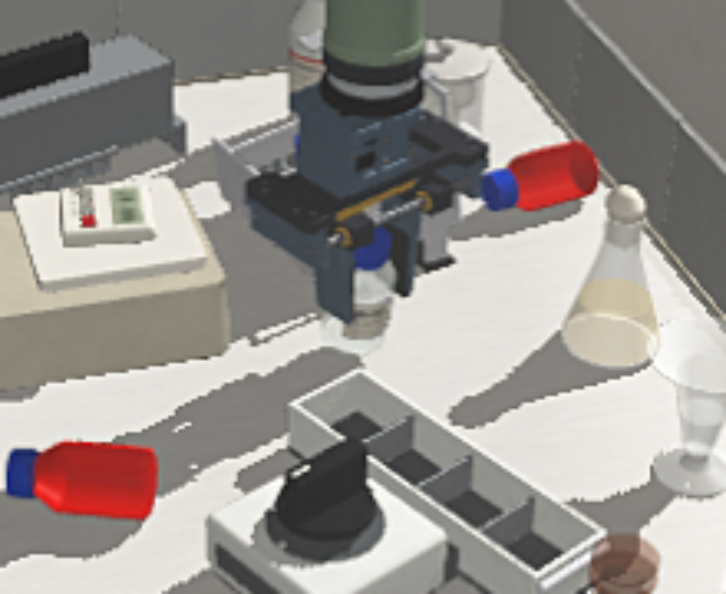

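The bottle is held tilted, just above the bench near (590,-160). I'll press it upright on the bench and regrip it higher.

Emit:
{"api": "send_rows", "payload": {
  "grip": [-0.3,-0.3,-0.3,-0.3,-0.3,-0.3],
  "xyz": [
    [0,0,-0.005],
    [0,0,-0.01],
    [0,0,-0.014],
    [0,0,-0.017],
    [0,0,-0.019],
    [0,0,-0.02]
  ],
  "yaw": [0,0,0,0,0,0]
}}

```text
time_s: 6.4
ee_pos: [591.5, -160.0, 41.3]
ee_rot: [179.9, 0.1, 99.2]
force: [-1.1, 2.0, 10.1]
gripper_width: 50.8
gripper_force: 15.0
```

Emit:
{"api": "send_rows", "payload": {
  "grip": [0.3,0.3,0.3,0.3,0.3,-0.3,-0.3,-0.3],
  "xyz": [
    [0,0,0],
    [0,0,0],
    [0,0,0.002],
    [0,0,0.002],
    [0,0,0.002],
    [0,0,0.002],
    [0,0,0.002],
    [0,0,0.002]
  ],
  "yaw": [0,0,0,0,0,0,0,0]
}}

```text
time_s: 7.07
ee_pos: [590.5, -159.8, 41.4]
ee_rot: [180.0, 0.0, 99.2]
force: [-0.1, 0.9, 0.0]
gripper_width: 51.1
gripper_force: 15.0
```

Emit:
{"api": "send_rows", "payload": {
  "grip": [-0.3,-0.3,-0.3],
  "xyz": [
    [0,0,0],
    [0,0,0],
    [0,0,0]
  ],
  "yaw": [0,0,0]
}}

```text
time_s: 7.32
ee_pos: [590.5, -159.8, 41.4]
ee_rot: [180.0, -0.0, 99.2]
force: [1.2, 0.4, -0.8]
gripper_width: 50.8
gripper_force: 15.0
```

```bash
cat > cap.py <<'E'
from m import *
# bottle offset along world y at fixed tool x, from scene camera (body columns)
g=grab('scene');s=env.state();p=s['ee_pos']
o=proj(g,[[p[0],p[1],p[2]+59-10]])[0];print('expected cap mid',o)
h=cv2.cvtColor(g['frame'],cv2.COLOR_RGB2HSV)
m=cv2.inRange(h,(105,120,50),(130,255,255));x0,y0=int(o[0])-25,int(o[1])-25
sub=m[y0:y0+50,x0:x0+50]
n,l,st,c=cv2.connectedComponentsWithStats(sub)
for i in range(1,n):
    if st[i,4]>30: print('blob',st[i,:4]+[x0,y0,0,0],c[i]+[x0,y0])
cv2.imwrite('pics/cap.png',cv2.resize(g['frame'][y0-20:y0+80,x0-30:x0+80,::-1],None,fx=5,fy=5))
e=proj(g,[[p[0]-1.6,p[1]+9.9,p[2]+49]])[0];print('10mm along mixer y ->',e-o)
E
python3 cap.py
```

```text
expected cap mid [320.49710043 252.50105762]
blob [317 247   8  11] [321. 253.]
10mm along mixer y -> [-2.68757923 -1.67227601]
```

View pics/cap.png

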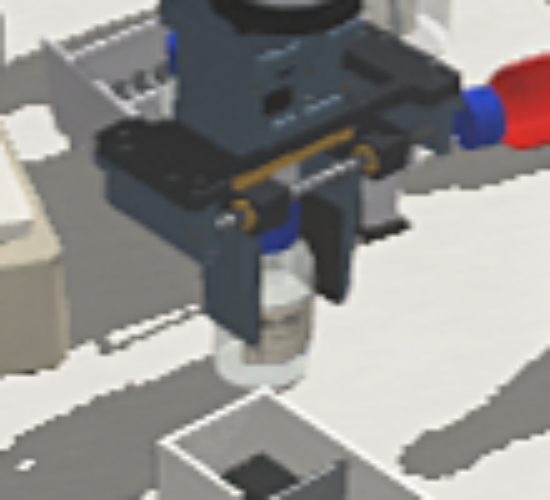

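Run:
```python
from m import *
g=grab('scene');p=env.state()['ee_pos'];r=np.array(g['pose'])[:3,0]
for z in (4,20): print(z,proj(g,[[p[0],p[1],z],[p[0]-25.5*r[0],p[1]-25.5*r[1],z],[p[0]+25.5*r[0],p[1]+25.5*r[1],z]]).round(1).tolist())
q=g['frame']
for row in (328,332,336): pass
```

```text
4 [[319.7, 280.9], [309.7, 280.7], [329.6, 281.0]]
20 [[319.8, 275.7], [309.8, 275.5], [329.8, 275.9]]
```

Emit:
{"api": "send_rows", "payload": {
  "grip": [0.6,0.6,0.6,0.6,0.6,0.6],
  "xyz": [
    [0,0,0],
    [0,0,0],
    [0,0,0],
    [0,0,0.02],
    [0,0,0.05],
    [0,0,0.08]
  ],
  "yaw": [0,0,0,0,0,0]
}}

```text
time_s: 7.92
ee_pos: [589.6, -159.6, 121.4]
ee_rot: [-179.9, -0.1, 99.2]
force: [1.2, 0.4, 0.1]
gripper_width: 73.1
gripper_force: 0.0
```

Emit:
{"api": "send_rows", "payload": {
  "grip": [0.6,0.6,0.6,0.6,0.6,0.6,0.6],
  "xyz": [
    [0,0,0.03],
    [0,0,0.06],
    [0,0,0.1],
    [0,0,0.13],
    [0,0,0.16],
    [0,0,0.18],
    [0,0,0.18]
  ],
  "yaw": [0,0,0,0,0,0,0]
}}

```text
time_s: 8.5
ee_pos: [592.3, -160.3, 307.1]
ee_rot: [179.5, 0.2, 99.2]
force: [-0.6, -1.1, 0.9]
gripper_width: 73.2
gripper_force: 0.0
```

```bash
cat > caps.py <<'E'
from m import *
import sys
def caps(n,z,save=None):
    g=grab(n,save);h=cv2.cvtColor(g['frame'],cv2.COLOR_RGB2HSV)
    m=cv2.inRange(h,(105,150,60),(130,255,255))
    for c in cv2.findContours(m,0,2)[0]:
        if cv2.contourArea(c)>60:
            x,y,w,hh=cv2.boundingRect(c);u=(x+w/2-.5,y+hh/2-.5);print(n,(x,y,w,hh),onz(g,u,z)[:2].round(1))
if __name__=='__main__':
    z=float(sys.argv[1]);print(env.state()['ee_pos'])
    caps('wrist',z,sys.argv[2]);caps('top',z)
E
python3 caps.py 96 w3
```

```text
[ 592.32898715 -160.34722357  307.05345448]
wrist (297, 182, 32, 33) [ 589.5 -148.4]
wrist (62, 166, 31, 26) [ 335.7 -166.3]
wrist (495, 112, 23, 30) [776.1 -41.6]
wrist (399, 83, 30, 41) [674.8 -36.3]
wrist (342, 73, 38, 41) [620.1 -36.1]
top (291, 168, 13, 10) [781.2 -42.6]
```

Emit:
{"api": "send_rows", "payload": {
  "grip": [0.6,0.6,0.6,0.6,0.6,0.6,0.6,0.6],
  "xyz": [
    [-0.001,0.01,-0.02],
    [-0.001,0.01,-0.06],
    [-0.001,0.01,-0.1],
    [-0.001,0.01,-0.14],
    [-0.001,0.01,-0.18],
    [-0.001,0.01,-0.21],
    [-0.001,0.01,-0.24],
    [-0.001,0.01,-0.26]
  ],
  "yaw": [0,0,0,0,0,0,0,0]
}}

```text
time_s: 9.27
ee_pos: [585.8, -148.8, 36.2]
ee_rot: [-179.5, -0.2, 99.2]
force: [-1.0, -0.6, -0.4]
gripper_width: 72.9
gripper_force: 0.0
```

Emit:
{"api": "send_rows", "payload": {
  "grip": [0.6,-0.3,-0.3,-0.3,-0.3,-0.3,-0.3,-0.3],
  "xyz": [
    [0,0,0],
    [0,0,0],
    [0,0,0],
    [0,0,0],
    [0,0,0],
    [0,0,0.01],
    [0,0,0.04],
    [0,0,0.07]
  ],
  "yaw": [0,0,0,0,0,0,0,0]
}}

```text
time_s: 9.93
ee_pos: [588.4, -149.6, 112.1]
ee_rot: [-179.9, -0.1, 99.2]
force: [1.4, -0.2, -2.0]
gripper_width: 50.8
gripper_force: 15.0
```

Emit:
{"api": "send_rows", "payload": {
  "grip": [-0.3,-0.3,-0.3,-0.3],
  "xyz": [
    [0,0,0.02],
    [0,0,0.04],
    [0,0,0.04],
    [0,0,0.04]
  ],
  "yaw": [0,0,0,0]
}}

```text
time_s: 10.27
ee_pos: [590.0, -150.0, 153.1]
ee_rot: [179.8, 0.1, 99.2]
force: [-0.2, -0.1, -2.0]
gripper_width: 51.1
gripper_force: 15.0
```

Emit:
{"api": "send_rows", "payload": {
  "grip": [-0.3,-0.3,-0.3,-0.3,-0.3,-0.3,-0.3,-0.3],
  "xyz": [
    [-0.007,-0.03,0],
    [-0.014,-0.06,0],
    [-0.021,-0.09,0],
    [-0.028,-0.12,0],
    [-0.035,-0.15,0],
    [-0.042,-0.18,0],
    [-0.049,-0.21,0],
    [-0.053,-0.225,0]
  ],
  "yaw": [0,0,0,0,0,0,0,0]
}}

```text
time_s: 10.93
ee_pos: [534.5, -377.6, 149.4]
ee_rot: [-179.8, -0.1, 99.1]
force: [-0.0, 0.1, -0.9]
gripper_width: 51.2
gripper_force: 15.0
```

Emit:
{"api": "send_rows", "payload": {
  "grip": [-0.3,-0.3,-0.3,-0.3],
  "xyz": [
    [0,0,-0.02],
    [0,0,-0.04],
    [0,0,-0.05],
    [0,0,-0.05]
  ],
  "yaw": [0,0,0,0]
}}

```text
time_s: 11.27
ee_pos: [534.4, -372.9, 97.5]
ee_rot: [-179.7, -0.3, 99.2]
force: [0.4, 0.3, -1.1]
gripper_width: 50.9
gripper_force: 15.0
```

Run:
```python
from m import *
s=env.state();print(s['ee_pos'],s['ee_rot'],s['force'])
g=grab('scene');a=g['frame'][215:335,250:400,::-1];cv2.imwrite('pics/s2.png',cv2.resize(a,None,fx=5,fy=5,interpolation=cv2.INTER_CUBIC))
```

```text
[ 534.41866566 -372.86649929   97.49936261] [-179.68382009   -0.3459044    99.20729472] [ 0.35299544  0.31682632 -1.07953572]
```

View pics/s2.png

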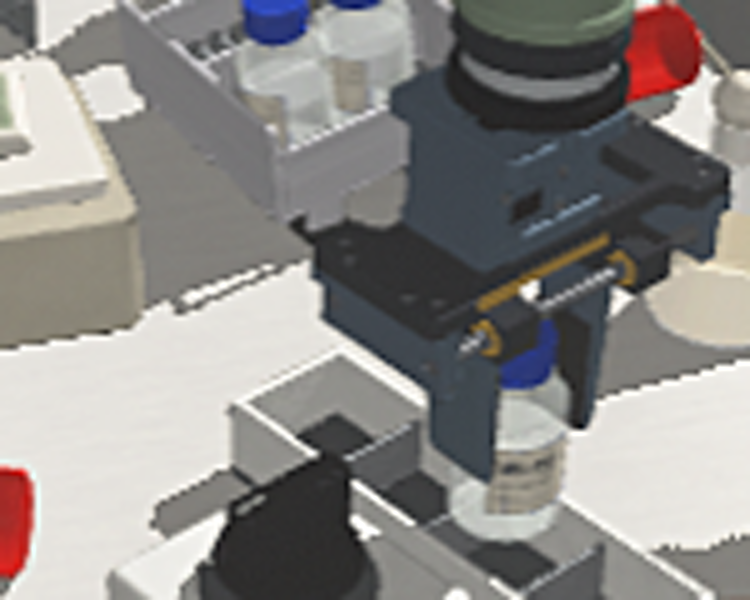

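Emit:
{"api": "send_rows", "payload": {
  "grip": [-0.3,-0.3,-0.3,-0.3,-0.3,-0.3,-0.3],
  "xyz": [
    [0,0,-0.01],
    [0,0,-0.015],
    [0,0,-0.02],
    [0,0,-0.025],
    [0,0,-0.03],
    [0,0,-0.034],
    [0,0,-0.034]
  ],
  "yaw": [0,0,0,0,0,0,0]
}}

```text
time_s: 11.9
ee_pos: [536.0, -374.5, 66.5]
ee_rot: [-179.9, -0.1, 99.2]
force: [0.0, -0.1, -2.0]
gripper_width: 51.1
gripper_force: 15.0
```

Bottom is at about 25 mm, well inside the pocket with no contact. I'll finish and release.

Emit:
{"api": "send_rows", "payload": {
  "grip": [-0.3,-0.3,-0.3,-0.3,-0.3,-0.3],
  "xyz": [
    [0,0,-0.004],
    [0,0,-0.008],
    [0,0,-0.012],
    [0,0,-0.014],
    [0,0,-0.015],
    [0,0,-0.015]
  ],
  "yaw": [0,0,0,0,0,0]
}}

```text
time_s: 12.4
ee_pos: [536.8, -375.1, 53.0]
ee_rot: [180.0, 0.0, 99.2]
force: [0.1, 0.2, 2.0]
gripper_width: 51.0
gripper_force: 15.0
```

Emit:
{"api": "send_rows", "payload": {
  "grip": [0.35,0.35,0.35,0.35,0.35,0.35,0.35,0.35],
  "xyz": [
    [0,0,0],
    [0,0,0],
    [0,0,0],
    [0,0,0],
    [0,0,0.02],
    [0,0,0.06],
    [0,0,0.1],
    [0,0,0.14]
  ],
  "yaw": [0,0,0,0,0,0,0,0]
}}

```text
time_s: 13.07
ee_pos: [536.1, -374.5, 193.7]
ee_rot: [-180.0, -0.0, 99.2]
force: [0.2, -1.2, 0.6]
gripper_width: 61.4
gripper_force: 0.0
```

Emit:
{"api": "send_rows", "payload": {
  "grip": [1,1,1,1,1,1,1,1],
  "xyz": [
    [0,0,0.03],
    [0,0.0,0.06],
    [0,0.0,0.08],
    [0,0.02,0.1],
    [0,0.04,0.1],
    [0.0,0.04,0.1],
    [0.0,0.04,0.1],
    [0.0,0.04,0.1]
  ],
  "yaw": [0,0,0,0,0,0,0,0]
}}

```text
time_s: 13.73
ee_pos: [536.3, -335.2, 291.8]
ee_rot: [-179.9, -0.0, 99.2]
force: [-0.4, 0.1, -0.5]
gripper_width: 91.1
gripper_force: 0.0
```

```bash
python3 caps.py 106 w4
```

```text
[ 536.28594351 -335.16827422  291.84059113]
wrist (294, 233, 33, 36) [ 536.9 -373. ]
wrist (106, 18, 34, 33) [ 333.5 -194.8]
top (348, 375, 13, 13) [ 299.5 -178. ]
top (288, 232, 15, 14) [618.7 -41.5]
top (288, 214, 14, 10) [666.1 -39.5]
top (291, 168, 13, 10) [778.  -43.3]
```

Emit:
{"api": "send_rows", "payload": {
  "grip": [1,1,1,1,1,1,1,1],
  "xyz": [
    [0.005,0.02,0],
    [0.01,0.04,0],
    [0.02,0.07,0],
    [0.03,0.1,0],
    [0.04,0.13,0],
    [0.05,0.16,0],
    [0.06,0.19,0],
    [0.07,0.22,0]
  ],
  "yaw": [-7,-14,-21,-28,-35,-42,-49,-56]
}}

```text
time_s: 14.5
ee_pos: [606.9, -114.1, 291.7]
ee_rot: [-180.0, 0.0, 42.8]
force: [0.6, -0.3, -0.2]
gripper_width: 91.3
gripper_force: 0.0
```

Emit:
{"api": "send_rows", "payload": {
  "grip": [1,1,1,1,1,1,1,1],
  "xyz": [
    [0.012,0.03,0],
    [0.012,0.06,0],
    [0.012,0.072,0],
    [0.012,0.072,-0.03],
    [0.012,0.072,-0.06],
    [0.012,0.072,-0.08],
    [0.012,0.072,-0.09],
    [0.012,0.072,-0.09]
  ],
  "yaw": [-7,-14,-21,-28,-35,-43.2,-43.2,-43.2]
}}

```text
time_s: 15.17
ee_pos: [617.2, -43.3, 199.3]
ee_rot: [-180.0, 0.4, 0.1]
force: [-0.3, -0.8, 0.3]
gripper_width: 91.5
gripper_force: 0.0
```

Emit:
{"api": "send_rows", "payload": {
  "grip": [1,1],
  "xyz": [
    [0,0,0],
    [0,0,0]
  ],
  "yaw": [0,0]
}}

```text
time_s: 15.33
ee_pos: [619.6, -43.3, 204.0]
ee_rot: [180.0, -0.2, 0.1]
force: [0.4, 0.4, -1.2]
gripper_width: 91.4
gripper_force: 0.0
```

Emit:
{"api": "send_rows", "payload": {
  "grip": [1,1,1,1,1,1,1,1],
  "xyz": [
    [0,0,-0.03],
    [0,0,-0.06],
    [0,0,-0.09],
    [0,0,-0.11],
    [0,0,-0.12],
    [0,0,-0.127],
    [0,0,-0.127],
    [0,0,-0.127]
  ],
  "yaw": [0,0,0,0,0,0,0,0]
}}

```text
time_s: 16.0
ee_pos: [619.7, -43.0, 77.0]
ee_rot: [180.0, -0.2, 0.0]
force: [0.0, 0.2, 0.5]
gripper_width: 91.7
gripper_force: 0.0
```

Emit:
{"api": "send_rows", "payload": {
  "grip": [-0.3,-0.3,-0.3,-0.3,-0.3,-0.3,-0.3],
  "xyz": [
    [0,0,0],
    [0,0,0],
    [0,0,0],
    [0,0,0],
    [0,0,0],
    [0,0,0],
    [0,0,0]
  ],
  "yaw": [0,0,0,0,0,0,0]
}}

```text
time_s: 16.58
ee_pos: [618.5, -42.8, 75.6]
ee_rot: [180.0, -0.0, -0.0]
force: [-0.1, 0.1, 0.0]
gripper_width: 50.8
gripper_force: 15.0
```

Emit:
{"api": "send_rows", "payload": {
  "grip": [-0.3,-0.3,-0.3,-0.3,-0.3,-0.3,-0.3,-0.3],
  "xyz": [
    [0,0,0.01],
    [0,0,0.03],
    [-0.003,0,0.06],
    [-0.006,0,0.09],
    [-0.01,0,0.12],
    [-0.015,0,0.15],
    [-0.02,0,0.16],
    [-0.027,0,0.16]
  ],
  "yaw": [0,0,0,0,0,0,0,0]
}}

```text
time_s: 17.25
ee_pos: [592.7, -43.0, 238.6]
ee_rot: [180.0, -0.4, 0.0]
force: [0.1, -0.5, -1.2]
gripper_width: 51.3
gripper_force: 15.0
```

Emit:
{"api": "send_rows", "payload": {
  "grip": [-0.3,-0.3,-0.3,-0.3,-0.3,-0.3,-0.3,-0.3],
  "xyz": [
    [0,-0.02,0],
    [0,-0.04,0],
    [0,-0.06,0],
    [0,-0.08,0],
    [0,-0.09,0],
    [0,-0.1,0],
    [0,-0.11,0],
    [0,-0.116,0]
  ],
  "yaw": [7,14,21,28,35,42,49,56]
}}

```text
time_s: 17.92
ee_pos: [589.7, -159.5, 232.5]
ee_rot: [-179.7, 0.1, 56.3]
force: [0.6, 0.6, -2.0]
gripper_width: 51.0
gripper_force: 15.0
```

Emit:
{"api": "send_rows", "payload": {
  "grip": [-0.3,-0.3,-0.3,-0.3,-0.3,-0.3,-0.3,-0.3],
  "xyz": [
    [0,0,-0.02],
    [0,0,-0.05],
    [0,0,-0.08],
    [0,0,-0.11],
    [0,0,-0.14],
    [0,0,-0.16],
    [0,0,-0.17],
    [0,0,-0.175]
  ],
  "yaw": [7,14,21,28,35,43.2,43.2,43.2]
}}

```text
time_s: 18.58
ee_pos: [588.9, -158.1, 57.1]
ee_rot: [-179.7, -0.2, 99.1]
force: [-0.4, -0.5, -1.7]
gripper_width: 50.8
gripper_force: 15.0
```

Emit:
{"api": "send_rows", "payload": {
  "grip": [-0.3,-0.3,-0.3,-0.3,-0.3,-0.3,-0.3],
  "xyz": [
    [0,0,-0.005],
    [0,0,-0.01],
    [0,0,-0.014],
    [0,0,-0.017],
    [0,0,-0.02],
    [0,0,-0.021],
    [0,0,-0.021]
  ],
  "yaw": [0,0,0,0,0,0,0]
}}

```text
time_s: 19.17
ee_pos: [592.7, -159.0, 41.4]
ee_rot: [179.8, 0.1, 99.2]
force: [-1.4, 0.3, 4.3]
gripper_width: 50.8
gripper_force: 15.0
```

Emit:
{"api": "send_rows", "payload": {
  "grip": [0.6,0.6,0.6,0.6,0.6,0.6,0.6,0.6],
  "xyz": [
    [0,0,0],
    [0,0,0],
    [0,0,0],
    [0,0,0.02],
    [0,0,0.05],
    [0,0,0.09],
    [0,0,0.13],
    [0,0,0.17]
  ],
  "yaw": [0,0,0,0,0,0,0,0]
}}

```text
time_s: 19.83
ee_pos: [591.1, -158.7, 211.0]
ee_rot: [-180.0, -0.0, 99.2]
force: [0.3, -0.9, 0.3]
gripper_width: 72.6
gripper_force: 0.0
```

Emit:
{"api": "send_rows", "payload": {
  "grip": [0.6,0.6,0.6,0.6,0.6],
  "xyz": [
    [0,0,0.03],
    [0,0,0.06],
    [0,0,0.08],
    [0,0,0.09],
    [0,0,0.09]
  ],
  "yaw": [0,0,0,0,0]
}}

```text
time_s: 20.25
ee_pos: [592.4, -159.1, 301.9]
ee_rot: [179.7, 0.1, 99.2]
force: [-0.3, -0.4, -0.3]
gripper_width: 72.9
gripper_force: 0.0
```

```bash
python3 caps.py 96 w5
```

```text
[ 592.36904659 -159.10799011  301.86187928]
wrist (226, 362, 31, 32) [ 536.5 -378.7]
wrist (300, 184, 32, 34) [ 591.9 -148.1]
wrist (61, 167, 32, 26) [ 336.6 -165.1]
wrist (498, 114, 24, 30) [776.3 -42. ]
wrist (343, 75, 39, 42) [620.5 -37.2]
top (433, 269, 16, 15) [ 535.1 -378.2]
top (291, 168, 13, 10) [781.2 -42.6]
```

Emit:
{"api": "send_rows", "payload": {
  "grip": [0.6,0.6,0.6,0.6,0.6,0.6,0.6,0.6],
  "xyz": [
    [0,0.01,-0.02],
    [0,0.01,-0.06],
    [0,0.01,-0.1],
    [0,0.01,-0.14],
    [0,0.01,-0.18],
    [0,0.01,-0.21],
    [0,0.01,-0.24],
    [0,0.01,-0.259]
  ],
  "yaw": [0,0,0,0,0,0,0,0]
}}

```text
time_s: 21.02
ee_pos: [587.6, -147.8, 34.8]
ee_rot: [-179.5, -0.2, 99.2]
force: [-0.6, 0.3, -0.1]
gripper_width: 72.7
gripper_force: 0.0
```

Emit:
{"api": "send_rows", "payload": {
  "grip": [0.6,0.6,-0.3,-0.3,-0.3,-0.3,-0.3,-0.3],
  "xyz": [
    [0,0,0],
    [0,0,0],
    [0,0,0],
    [0,0,0],
    [0,0,0],
    [0,0,0],
    [0,0,0],
    [0,0,0]
  ],
  "yaw": [0,0,0,0,0,0,0,0]
}}

```text
time_s: 21.68
ee_pos: [592.2, -149.0, 41.9]
ee_rot: [179.9, 0.1, 99.2]
force: [-0.2, -0.4, 5.2]
gripper_width: 50.6
gripper_force: 15.0
```

Emit:
{"api": "send_rows", "payload": {
  "grip": [-0.3,-0.3,-0.3,-0.3,-0.3,-0.3,-0.3,-0.3],
  "xyz": [
    [0,0,0.03],
    [0,0,0.06],
    [0,0,0.1],
    [-0.015,-0.03,0.1],
    [-0.03,-0.07,0.1],
    [-0.045,-0.11,0.1],
    [-0.06,-0.15,0.1],
    [-0.064,-0.166,0.1]
  ],
  "yaw": [0,0,0,0,0,0,0,0]
}}

```text
time_s: 22.35
ee_pos: [525.0, -318.6, 140.2]
ee_rot: [-179.9, 0.1, 99.1]
force: [0.1, 0.6, -1.9]
gripper_width: 50.7
gripper_force: 15.0
```

Emit:
{"api": "send_rows", "payload": {
  "grip": [-0.3,-0.3,-0.3,-0.3],
  "xyz": [
    [0,0,0],
    [0,0,-0.02],
    [0,0,-0.035],
    [0,0,-0.035]
  ],
  "yaw": [0,0,0,0]
}}

```text
time_s: 22.68
ee_pos: [525.3, -313.0, 102.0]
ee_rot: [-179.7, -0.3, 99.2]
force: [-0.4, 0.2, -2.7]
gripper_width: 50.8
gripper_force: 15.0
```

Emit:
{"api": "send_rows", "payload": {
  "grip": [-0.3,-0.3,-0.3,-0.3,-0.3,-0.3,-0.3,-0.3],
  "xyz": [
    [0,0,0],
    [0,0,-0.01],
    [0,0,-0.02],
    [0,0,-0.03],
    [0,0,-0.035],
    [0,0,-0.04],
    [0,0,-0.04],
    [0,0,-0.04]
  ],
  "yaw": [0,0,0,0,0,0,0,0]
}}

```text
time_s: 23.35
ee_pos: [527.5, -314.8, 65.2]
ee_rot: [-180.0, -0.0, 99.2]
force: [0.7, -0.2, -1.7]
gripper_width: 50.8
gripper_force: 15.0
```

Emit:
{"api": "send_rows", "payload": {
  "grip": [-0.3,-0.3,-0.3,-0.3,-0.3],
  "xyz": [
    [0,0,-0.004],
    [0,0,-0.008],
    [0,0,-0.011],
    [0,0,-0.013],
    [0,0,-0.013]
  ],
  "yaw": [0,0,0,0,0]
}}

```text
time_s: 23.77
ee_pos: [527.3, -314.8, 52.1]
ee_rot: [-180.0, -0.0, 99.2]
force: [0.1, 0.1, -1.7]
gripper_width: 50.7
gripper_force: 15.0
```

Release, then go back for the third bottle: from (527,-315) to (618,-43).

Emit:
{"api": "send_rows", "payload": {
  "grip": [0.35,0.35,0.35,0.35,0.35,0.35,0.35,0.35],
  "xyz": [
    [0,0,-0.001],
    [0,0,-0.001],
    [0,0,0],
    [0,0,0],
    [0,0,0.02],
    [0,0,0.06],
    [0,0,0.1],
    [0,0,0.14]
  ],
  "yaw": [0,0,0,0,0,0,0,0]
}}

```text
time_s: 24.43
ee_pos: [527.2, -314.6, 194.1]
ee_rot: [-180.0, -0.0, 99.2]
force: [0.3, -0.7, -0.3]
gripper_width: 61.7
gripper_force: 0.0
```

Emit:
{"api": "send_rows", "payload": {
  "grip": [1,1,1,1,1,1,1,1],
  "xyz": [
    [0.0,0,0.03],
    [0.0,0.0,0.06],
    [0.01,0.03,0.08],
    [0.02,0.06,0.1],
    [0.03,0.09,0.1],
    [0.04,0.12,0.1],
    [0.05,0.16,0.1],
    [0.06,0.2,0.1]
  ],
  "yaw": [-7,-14,-21,-28,-35,-42,-49,-56]
}}

```text
time_s: 25.1
ee_pos: [586.9, -117.0, 292.9]
ee_rot: [180.0, -0.0, 43.3]
force: [0.5, -0.7, -0.2]
gripper_width: 91.3
gripper_force: 0.0
```

Emit:
{"api": "send_rows", "payload": {
  "grip": [1,1,1,1,1,1,1,1],
  "xyz": [
    [0.01,0.03,0],
    [0.02,0.06,0],
    [0.031,0.072,0],
    [0.031,0.072,-0.03],
    [0.031,0.072,-0.06],
    [0.031,0.072,-0.08],
    [0.031,0.072,-0.09],
    [0.031,0.072,-0.09]
  ],
  "yaw": [-7,-14,-21,-28,-35,-43.2,-43.2,-43.2]
}}

```text
time_s: 25.77
ee_pos: [616.3, -46.3, 200.1]
ee_rot: [-180.0, 0.3, 0.7]
force: [-0.2, -0.9, 0.2]
gripper_width: 91.4
gripper_force: 0.0
```

Emit:
{"api": "send_rows", "payload": {
  "grip": [1,1,1],
  "xyz": [
    [0,0,0],
    [0,0,0],
    [0,0,0]
  ],
  "yaw": [0,0,0]
}}

```text
time_s: 26.02
ee_pos: [618.7, -46.6, 204.4]
ee_rot: [180.0, -0.2, 0.6]
force: [1.1, -0.3, 0.1]
gripper_width: 90.9
gripper_force: 0.0
```

```bash
python3 caps.py 135 w6;python3 caps.py 106 w7|grep top
```

```text
[618.7013177  -46.64400636 204.42503197]
wrist (285, 225, 49, 51) [618.8 -41.6]
wrist (286, 0, 39, 17) [771.5 -38.3]
top (348, 376, 13, 12) [ 302.3 -176.3]
top (407, 273, 15, 15) [ 522.3 -309.4]
top (433, 269, 16, 15) [ 531.6 -368.6]
top (348, 376, 13, 12) [ 298.4 -178. ]
top (407, 273, 15, 15) [ 524.7 -314.9]
top (433, 269, 16, 15) [ 534.2 -375.7]
```

Emit:
{"api": "send_rows", "payload": {
  "grip": [1,1,1,1,1,1,1,1],
  "xyz": [
    [0,0.004,-0.03],
    [0,0.004,-0.06],
    [0,0.004,-0.09],
    [0,0.004,-0.11],
    [0,0.004,-0.12],
    [0,0.004,-0.127],
    [0,0.004,-0.127],
    [0,0.004,-0.127]
  ],
  "yaw": [-0.6,-0.6,-0.6,-0.6,-0.6,-0.6,-0.6,-0.6]
}}

```text
time_s: 26.88
ee_pos: [618.6, -42.5, 76.5]
ee_rot: [180.0, -0.1, -0.1]
force: [0.8, -0.5, 0.0]
gripper_width: 91.3
gripper_force: 0.0
```

Emit:
{"api": "send_rows", "payload": {
  "grip": [-0.3,-0.3,-0.3,-0.3,-0.3,-0.3,-0.3],
  "xyz": [
    [0,0,0],
    [0,0,0],
    [0,0,0],
    [0,0,0],
    [0,0,0],
    [0,0,0],
    [0,0,0]
  ],
  "yaw": [0,0,0,0,0,0,0]
}}

```text
time_s: 27.47
ee_pos: [617.7, -42.4, 75.6]
ee_rot: [180.0, -0.0, -0.1]
force: [-0.4, 0.6, 0.5]
gripper_width: 50.8
gripper_force: 15.0
```

Emit:
{"api": "send_rows", "payload": {
  "grip": [-0.3,-0.3,-0.3,-0.3,-0.3,-0.3,-0.3,-0.3],
  "xyz": [
    [0,0,0.01],
    [0,0,0.03],
    [-0.003,0,0.06],
    [-0.006,0,0.09],
    [-0.01,0,0.12],
    [-0.015,0,0.15],
    [-0.02,0,0.16],
    [-0.027,0,0.16]
  ],
  "yaw": [0,0,0,0,0,0,0,0]
}}

```text
time_s: 28.13
ee_pos: [591.9, -42.5, 238.6]
ee_rot: [180.0, -0.4, -0.1]
force: [0.7, -0.8, -1.7]
gripper_width: 50.8
gripper_force: 15.0
```

Emit:
{"api": "send_rows", "payload": {
  "grip": [-0.3,-0.3,-0.3,-0.3,-0.3,-0.3,-0.3,-0.3],
  "xyz": [
    [0,-0.02,0],
    [0,-0.04,0],
    [0,-0.06,0],
    [0,-0.08,0],
    [0,-0.09,0],
    [0,-0.1,0],
    [0,-0.11,0],
    [0,-0.116,0]
  ],
  "yaw": [7,14,21,28,35,42,49,56]
}}

```text
time_s: 28.8
ee_pos: [588.9, -159.1, 232.5]
ee_rot: [-179.7, 0.1, 56.2]
force: [-0.5, 0.0, -1.2]
gripper_width: 51.0
gripper_force: 15.0
```

Emit:
{"api": "send_rows", "payload": {
  "grip": [-0.3,-0.3,-0.3,-0.3,-0.3,-0.3,-0.3,-0.3],
  "xyz": [
    [0,0,-0.02],
    [0,0,-0.05],
    [0,0,-0.08],
    [0,0,-0.11],
    [0,0,-0.14],
    [0,0,-0.16],
    [0,0,-0.17],
    [0,0,-0.175]
  ],
  "yaw": [7,14,21,28,35,43.2,43.2,43.2]
}}

```text
time_s: 29.47
ee_pos: [588.1, -157.7, 57.0]
ee_rot: [-179.7, -0.2, 99.0]
force: [0.8, -0.7, -1.8]
gripper_width: 51.0
gripper_force: 15.0
```

Emit:
{"api": "send_rows", "payload": {
  "grip": [-0.3,-0.3,-0.3,-0.3,-0.3,-0.3,-0.3],
  "xyz": [
    [0,0,-0.005],
    [0,0,-0.01],
    [0,0,-0.014],
    [0,0,-0.017],
    [0,0,-0.02],
    [0,0,-0.021],
    [0,0,-0.021]
  ],
  "yaw": [0,0,0,0,0,0,0]
}}

```text
time_s: 30.05
ee_pos: [591.9, -158.6, 41.4]
ee_rot: [179.8, 0.1, 99.1]
force: [-0.5, 1.4, 3.9]
gripper_width: 50.8
gripper_force: 15.0
```

Emit:
{"api": "send_rows", "payload": {
  "grip": [0.5,0.5,0.5,0.5,0.5,0.5,0.5,0.5],
  "xyz": [
    [0,0,0],
    [0,0,0],
    [0,0,0.001],
    [0,0,0.001],
    [0,0.004,0.001],
    [0,0.0095,0.001],
    [0,0.0095,0.001],
    [0,0.0095,0.001]
  ],
  "yaw": [0,0,0,0,0,0,0,0]
}}

```text
time_s: 30.72
ee_pos: [590.6, -148.4, 40.4]
ee_rot: [-180.0, -0.0, 99.2]
force: [-0.7, -0.7, 0.2]
gripper_width: 68.4
gripper_force: 0.0
```

Emit:
{"api": "send_rows", "payload": {
  "grip": [-0.3,-0.3,-0.3,-0.3,-0.3,-0.3,-0.3,-0.3],
  "xyz": [
    [0,0,0],
    [0,0,0],
    [0,0,0],
    [0,0,0],
    [0,0,0],
    [0,0,0.03],
    [0,0,0.06],
    [0,0,0.1]
  ],
  "yaw": [0,0,0,0,0,0,0,0]
}}

```text
time_s: 31.38
ee_pos: [588.7, -148.5, 138.8]
ee_rot: [-179.7, -0.2, 99.1]
force: [1.0, 0.6, -1.7]
gripper_width: 50.9
gripper_force: 15.0
```

Emit:
{"api": "send_rows", "payload": {
  "grip": [-0.3,-0.3,-0.3,-0.3,-0.3,-0.3,-0.3,-0.3],
  "xyz": [
    [-0.015,-0.02,0],
    [-0.03,-0.05,0],
    [-0.05,-0.08,0],
    [-0.065,-0.1,0],
    [-0.074,-0.107,0],
    [-0.074,-0.107,-0.02],
    [-0.074,-0.107,-0.035],
    [-0.074,-0.107,-0.035]
  ],
  "yaw": [0,0,0,0,0,0,0,0]
}}

```text
time_s: 32.05
ee_pos: [514.4, -254.6, 102.4]
ee_rot: [-179.7, -0.3, 99.1]
force: [-0.4, 0.7, -2.6]
gripper_width: 50.5
gripper_force: 15.0
```

Emit:
{"api": "send_rows", "payload": {
  "grip": [-0.3,-0.3,-0.3],
  "xyz": [
    [0,0,0],
    [0,0,0],
    [0,0,0]
  ],
  "yaw": [0,0,0]
}}

```text
time_s: 32.3
ee_pos: [517.6, -255.9, 106.5]
ee_rot: [179.9, 0.1, 99.2]
force: [-0.1, -0.5, -2.2]
gripper_width: 51.3
gripper_force: 15.0
```

Emit:
{"api": "send_rows", "payload": {
  "grip": [-0.3,-0.3,-0.3,-0.3,-0.3,-0.3,-0.3,-0.3],
  "xyz": [
    [0,0,0],
    [0,0,-0.01],
    [0,0,-0.02],
    [0,0,-0.03],
    [0,0,-0.035],
    [0,0,-0.04],
    [0,0,-0.04],
    [0,0,-0.04]
  ],
  "yaw": [0,0,0,0,0,0,0,0]
}}

```text
time_s: 32.97
ee_pos: [516.6, -255.9, 65.0]
ee_rot: [-180.0, -0.0, 99.1]
force: [-0.6, 0.0, -1.5]
gripper_width: 51.2
gripper_force: 15.0
```

Emit:
{"api": "send_rows", "payload": {
  "grip": [-0.3,-0.3,-0.3,-0.3,-0.3],
  "xyz": [
    [0,0,-0.004],
    [0,0,-0.008],
    [0,0,-0.011],
    [0,0,-0.013],
    [0,0,-0.013]
  ],
  "yaw": [0,0,0,0,0]
}}

```text
time_s: 33.38
ee_pos: [516.3, -255.7, 52.0]
ee_rot: [-180.0, -0.0, 99.1]
force: [-0.1, -0.6, -1.7]
gripper_width: 51.3
gripper_force: 15.0
```

Emit:
{"api": "send_rows", "payload": {
  "grip": [0.35,0.35,0.35,0.35,0.35,0.35,0.35,0.35],
  "xyz": [
    [0,0,-0.001],
    [0,0,-0.001],
    [0,0,0],
    [0,0,0],
    [0,0,0.02],
    [0,0,0.06],
    [0,0,0.1],
    [0,0,0.14]
  ],
  "yaw": [0,0,0,0,0,0,0,0]
}}

```text
time_s: 34.05
ee_pos: [516.3, -255.7, 194.2]
ee_rot: [-180.0, -0.0, 99.1]
force: [1.0, -0.9, 0.6]
gripper_width: 61.7
gripper_force: 0.0
```

Emit:
{"api": "send_rows", "payload": {
  "grip": [1,1,1,1,1,1,1,1],
  "xyz": [
    [0,0.01,0.04],
    [0,0.03,0.08],
    [0,0.06,0.1],
    [-0.01,0.09,0.12],
    [-0.02,0.12,0.14],
    [-0.03,0.15,0.15],
    [-0.04,0.18,0.15],
    [-0.05,0.21,0.15]
  ],
  "yaw": [-7,-14,-21,-28,-35,-42,-49,-56]
}}

```text
time_s: 34.72
ee_pos: [466.3, -44.6, 343.8]
ee_rot: [179.9, -0.1, 42.8]
force: [-0.2, -0.1, -1.0]
gripper_width: 91.3
gripper_force: 0.0
```

Emit:
{"api": "send_rows", "payload": {
  "grip": [1,1,1,1,1,1,1,1],
  "xyz": [
    [-0.01,0.03,0],
    [-0.02,0.07,0],
    [-0.03,0.11,0],
    [-0.04,0.15,0],
    [-0.05,0.18,0],
    [-0.06,0.21,0],
    [-0.066,0.24,0],
    [-0.066,0.25,0]
  ],
  "yaw": [-7,-14,-21,-28,-35,-37.5,-37.5,-37.5]
}}

```text
time_s: 35.38
ee_pos: [398.8, 208.3, 342.9]
ee_rot: [-179.8, -0.0, 5.9]
force: [0.2, -1.0, -0.6]
gripper_width: 91.4
gripper_force: 0.0
```

Emit:
{"api": "send_rows", "payload": {
  "grip": [1,1,1],
  "xyz": [
    [0,0,0],
    [0,0,0],
    [0,0,0]
  ],
  "yaw": [0,0,0]
}}

```text
time_s: 35.63
ee_pos: [400.9, 203.1, 342.6]
ee_rot: [180.0, -0.0, 5.6]
force: [0.9, -0.4, -0.1]
gripper_width: 91.4
gripper_force: 0.0
```

```bash
python3 caps.py 106 w8;python3 - <<'E'
from m import *
t=grab('top','t8')
a=cv2.imread('pics/w8.png');b=t['frame'][:,:,::-1]
W=np.zeros((600,800,3),np.uint8);W[:384,:512]=cv2.resize(a,(512,384));W[:540,524:784]=cv2.resize(b[230:365,160:225],None,fx=4,fy=4,interpolation=cv2.INTER_CUBIC);W[390:600,0:520]=cv2.resize(b[235:340,220:480],None,fx=2,fy=2)
cv2.imwrite('pics/c8.png',W)
E
```

```text
[400.90827274 203.08737494 342.56554782]
top (348, 375, 13, 13) [ 299.5 -178. ]
top (381, 278, 15, 14) [ 514.  -255.4]
top (407, 273, 15, 15) [ 524.7 -314.9]
top (433, 269, 16, 15) [ 534.2 -375.7]
top (291, 168, 13, 10) [778.  -43.3]
```

View pics/c8.png

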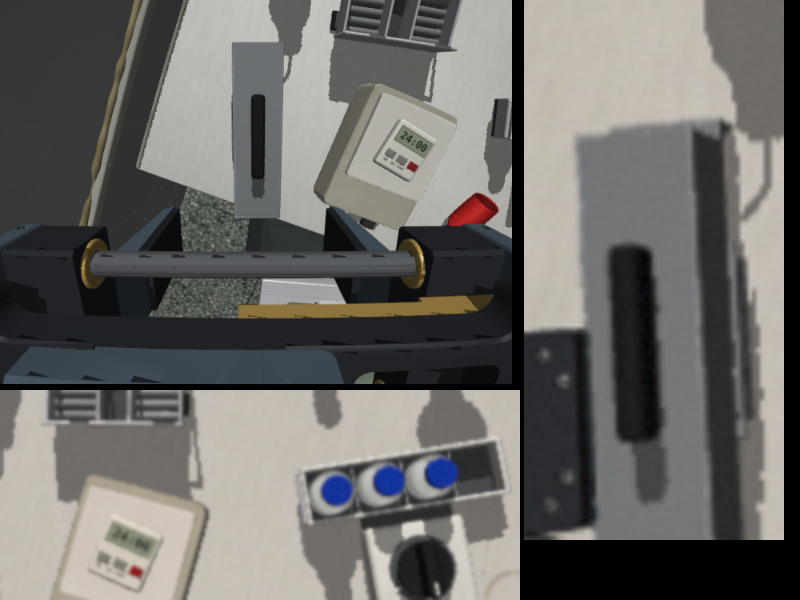

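All three bottles stand in pockets 1–3. The cover has been shifted a few centimetres towards the bench edge, and its bar is at about (322,171) in the wrist view. I'll measure it now.

```bash
cat > bar.py <<'E'
from m import *
def bar(n,seed,win,z=136,thr=40):
    g=grab(n);gray=g['frame'].max(2);x0,y0,x1,y1=win
    m=np.zeros_like(gray);m[y0:y1,x0:x1]=(gray[y0:y1,x0:x1]<thr)*255
    nn,l,st,c=cv2.connectedComponentsWithStats(m)
    i=l[seed[1],seed[0]];cnt=cv2.findContours((l==i).astype(np.uint8),0,1)[0][0]
    P=np.array([onz(g,p,z)[:2] for p in cnt[:,0].astype(float)])
    r=cv2.minAreaRect(P.astype(np.float32));print(n,i,st[i],'centre',np.round(r[0],1),'size',np.round(r[1],1),'ang',round(r[2],1))
E
python3 - <<'E'
from bar import *
print(env.state()['ee_pos'],env.state()['ee_rot'])
bar('wrist',(322,150),(295,90,345,235)); bar('top',(187,305),(175,270,200,350))
g=grab('wrist')
v=np.array([onz(g,(u/.8,w/.8),102) for u,w in[(233,42),(283,42),(281,217),(234,217)]])[:,:2];print('roof',v.round(1).tolist(),v.mean(0))
E
```

```text
[401.06081064 202.90991166 342.55490165] [ 1.79980707e+02 -1.14642013e-02  5.51383922e+00]
wrist 1 [ 314  119   17  105 1733] centre [442.4 200.3] size [106.9  17. ] ang 5.4
top 1 [182 292  12  48 470] centre [439.1 192.4] size [104.8  22.5] ang 5.1
roof [[561.7, 244.8], [568.1, 179.3], [325.0, 152.7], [318.2, 223.7]] [443.24840043 200.10330342]
```

Emit:
{"api": "send_rows", "payload": {
  "grip": [1,1,1,1,1,1,1,1],
  "xyz": [
    [0.02,-0.004,-0.02],
    [0.041,-0.004,-0.04],
    [0.041,-0.004,-0.08],
    [0.041,-0.004,-0.11],
    [0.041,-0.004,-0.14],
    [0.041,-0.004,-0.16],
    [0.041,-0.004,-0.17],
    [0.041,-0.004,-0.17]
  ],
  "yaw": [0,0,0,0,0,0,0,0]
}}

```text
time_s: 36.6
ee_pos: [440.5, 199.3, 170.5]
ee_rot: [179.9, 0.3, 5.6]
force: [-0.8, 0.5, -0.2]
gripper_width: 91.1
gripper_force: 0.0
```

Emit:
{"api": "send_rows", "payload": {
  "grip": [1,1,1,1,1,1,1,1],
  "xyz": [
    [0,0,-0.02],
    [0,0,-0.035],
    [0,0,-0.045],
    [0,0,-0.055],
    [0,0,-0.06],
    [0,0,-0.064],
    [0,0,-0.064],
    [0,0,-0.064]
  ],
  "yaw": [0,0,0,0,0,0,0,0]
}}

```text
time_s: 37.27
ee_pos: [442.2, 200.3, 109.1]
ee_rot: [-180.0, -0.1, 5.6]
force: [0.8, 0.4, 0.0]
gripper_width: 91.2
gripper_force: 0.0
```

Emit:
{"api": "send_rows", "payload": {
  "grip": [0,-0.8,-0.8,-0.8,-0.8,-0.8,-0.8,-0.8],
  "xyz": [
    [0,0,0],
    [0,0,0],
    [0,0,0],
    [0,0,0],
    [0,0,0],
    [0,0,0],
    [0,0,0],
    [0,0,0]
  ],
  "yaw": [0,0,0,0,0,0,0,0],
  "grip_force": 10
}}

```text
time_s: 37.93
ee_pos: [441.6, 200.1, 108.5]
ee_rot: [180.0, 0.0, 5.6]
force: [0.2, -0.2, 0.2]
gripper_width: 40.4
gripper_force: 0.0
```

Emit:
{"api": "send_rows", "payload": {
  "grip": [-1,-1,-1,-1,-1,-1,-1,-1],
  "xyz": [
    [0,0,0],
    [0,0,0],
    [0,0,0],
    [0,0,0],
    [0,0,0],
    [0,0,0],
    [0,0,0],
    [0,0,0]
  ],
  "yaw": [0,0,0,0,0,0,0,0],
  "grip_force": 50
}}

```text
time_s: 38.6
ee_pos: [441.7, 200.1, 108.4]
ee_rot: [180.0, 0.0, 5.6]
force: [-0.4, 0.1, 0.1]
gripper_width: 18.5
gripper_force: 50.0
```

Emit:
{"api": "send_rows", "payload": {
  "grip": [-1,-1,-1,-1,-1,-1,-1,-1],
  "xyz": [
    [0,0,0.005],
    [0,0,0.02],
    [0,0,0.04],
    [0,0,0.07],
    [0,0,0.1],
    [0,0,0.13],
    [0,0,0.16],
    [0,0,0.19]
  ],
  "yaw": [0,0,0,0,0,0,0,0]
}}

```text
time_s: 39.27
ee_pos: [441.0, 199.8, 299.8]
ee_rot: [180.0, 0.1, 5.6]
force: [1.4, -0.3, -2.6]
gripper_width: 17.9
gripper_force: 50.0
```

Emit:
{"api": "send_rows", "payload": {
  "grip": [-1,-1,-1,-1,-1,-1,-1,-1],
  "xyz": [
    [0,-0.015,0],
    [0,-0.035,0],
    [0,-0.06,0],
    [0,-0.085,0],
    [0,-0.11,0],
    [0,-0.135,0],
    [0,-0.16,0],
    [0,-0.185,0]
  ],
  "yaw": [0,2,6,11,16,21,26,31]
}}

```text
time_s: 39.93
ee_pos: [440.9, 13.9, 298.3]
ee_rot: [-180.0, 0.1, 36.9]
force: [0.7, -0.0, -2.2]
gripper_width: 18.0
gripper_force: 50.0
```

Emit:
{"api": "send_rows", "payload": {
  "grip": [-1,-1,-1,-1,-1,-1,-1,-1],
  "xyz": [
    [0.01,-0.025,0],
    [0.02,-0.05,0],
    [0.03,-0.075,0],
    [0.04,-0.1,0],
    [0.05,-0.125,0],
    [0.06,-0.15,0],
    [0.07,-0.175,0],
    [0.08,-0.2,0]
  ],
  "yaw": [5,10,15,20,25,30,35,40]
}}

```text
time_s: 40.6
ee_pos: [521.5, -186.1, 298.1]
ee_rot: [-179.9, -0.0, 76.9]
force: [0.3, 0.0, -1.6]
gripper_width: 17.7
gripper_force: 50.0
```

Emit:
{"api": "send_rows", "payload": {
  "grip": [-1,-1,-1,-1,-1,-1,-1,-1],
  "xyz": [
    [0.01,-0.025,0],
    [0.01,-0.05,0],
    [0.01,-0.075,0],
    [0.01,-0.1,0],
    [0.01,-0.125,0],
    [0.01,-0.145,0],
    [0.01,-0.155,0],
    [0.01,-0.16,0]
  ],
  "yaw": [5,10,15,20,22.6,22.6,22.6,22.6]
}}

```text
time_s: 41.27
ee_pos: [531.2, -346.0, 297.6]
ee_rot: [-179.9, -0.1, 99.1]
force: [0.9, -0.5, -3.2]
gripper_width: 17.5
gripper_force: 50.0
```

Emit:
{"api": "send_rows", "payload": {
  "grip": [-1,-1,-1,-1],
  "xyz": [
    [0,0,0],
    [0,0,0],
    [0,0,0],
    [0,0,0]
  ],
  "yaw": [0,0,0,0]
}}

```text
time_s: 41.6
ee_pos: [531.8, -343.7, 298.8]
ee_rot: [180.0, -0.0, 99.3]
force: [-0.4, 0.1, -2.4]
gripper_width: 18.0
gripper_force: 50.0
```

Run:
```python
from m import *
s=env.state();print(s['ee_pos'],s['ee_rot'],s['force'],s['torque'])
t=grab('top');g=grab('scene');w=grab('wrist')
W=np.zeros((600,800,3),np.uint8)
W[:420,:480]=cv2.resize(g['frame'][200:340,240:400,::-1],None,fx=3,fy=3);W[:300,490:790]=cv2.resize(t['frame'][240:340,370:470,::-1],None,fx=3,fy=3);W[310:550,490:800]=cv2.resize(w['frame'][:,:,::-1],(310,240))
cv2.imwrite('pics/d.png',W)
```

```text
[ 531.82519789 -343.70975894  298.75160408] [ 1.79983749e+02 -1.74092247e-02  9.93087244e+01] [-0.37648177  0.0748399  -2.38146036] [-0.00895492 -0.13678564  0.01466253]
```

View pics/d.png

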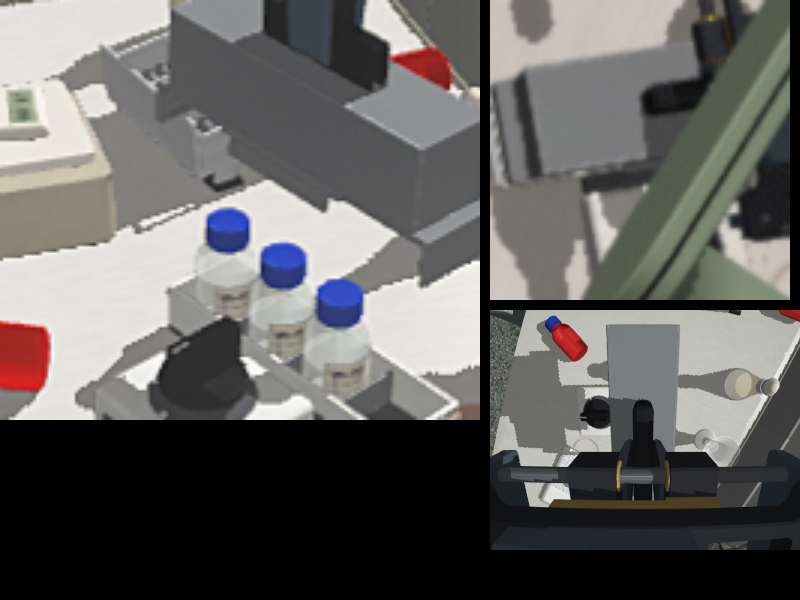

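Run:
```python
from m import *
g=grab('wrist');p=env.state()['ee_pos'];print(p)
gr=cv2.GaussianBlur(cv2.cvtColor(g['frame'],cv2.COLOR_RGB2GRAY),(3,3),0).astype(float)
ey=np.array([np.cos(np.radians(99.25)),np.sin(np.radians(99.25))]);ex=np.array([ey[1],-ey[0]])
for z in (p[2]-108.4+102,):
  for x in(265,300,330,360):
    d=np.diff(gr[10:60,x]);i=np.argmax(np.abs(d));q=onz(g,(x,10.5+i),z)[:2]-p[:2];print('end',x,10+i,'along y',(q@ey).round(1))
  for y in(60,100,140):
    row=gr[y];d=np.diff(row);l=215+np.argmax(np.abs(d[215:290]));r=355+np.argmax(np.abs(d[355:420]))
    a,b=[onz(g,(c+.5,y),z)[:2]-p[:2] for c in(l,r)];print('sides',l,r,(a@ex).round(1),(b@ex).round(1))
```

```text
[ 531.77400187 -344.33787454  298.72214226]
end 265 28 along y 123.5
end 300 28 along y 123.4
end 330 28 along y 123.4
end 360 28 along y 123.5
sides 240 391 -33.7 35.4
sides 241 389 -34.0 35.2
sides 239 387 -35.8 35.1
```

Emit:
{"api": "send_rows", "payload": {
  "grip": [-1,-1,-1,-1,-1,-1,-1,-1],
  "xyz": [
    [-0.0005,-0.0015,-0.02],
    [-0.0005,-0.0015,-0.045],
    [-0.0005,-0.0015,-0.07],
    [-0.0005,-0.0015,-0.095],
    [-0.0005,-0.0015,-0.115],
    [-0.0005,-0.0015,-0.125],
    [-0.0005,-0.0015,-0.13],
    [-0.0005,-0.0015,-0.13]
  ],
  "yaw": [-0.1,-0.1,-0.1,-0.1,-0.1,-0.1,-0.1,-0.1]
}}

```text
time_s: 42.47
ee_pos: [531.1, -346.2, 167.9]
ee_rot: [-180.0, -0.0, 99.1]
force: [-0.0, -0.2, -3.2]
gripper_width: 17.7
gripper_force: 50.0
```

Emit:
{"api": "send_rows", "payload": {
  "grip": [-1,-1,-1,-1,-1,-1],
  "xyz": [
    [0,0,-0.005],
    [0,0,-0.01],
    [0,0,-0.015],
    [0,0,-0.02],
    [0,0,-0.02],
    [0,0,-0.02]
  ],
  "yaw": [0,0,0,0,0,0]
}}

```text
time_s: 42.97
ee_pos: [531.0, -346.3, 148.2]
ee_rot: [-180.0, -0.0, 99.1]
force: [-0.4, -0.2, -3.0]
gripper_width: 17.9
gripper_force: 50.0
```

Run:
```python
from m import *
s=env.state();print(s['ee_pos'],s['ee_rot'],s['force'],s['torque'])
g=grab('scene');W=cv2.resize(g['frame'][220:370,240:430,::-1],None,fx=4,fy=4,interpolation=cv2.INTER_CUBIC)
cv2.imwrite('pics/e.png',W)
```

```text
[ 531.02973924 -346.30312036  148.18923607] [-1.79977529e+02 -2.40677130e-02  9.91371173e+01] [-0.36760786 -0.15358375 -3.00294081] [ 0.015107   -0.12580331  0.02702408]
```

View pics/e.png

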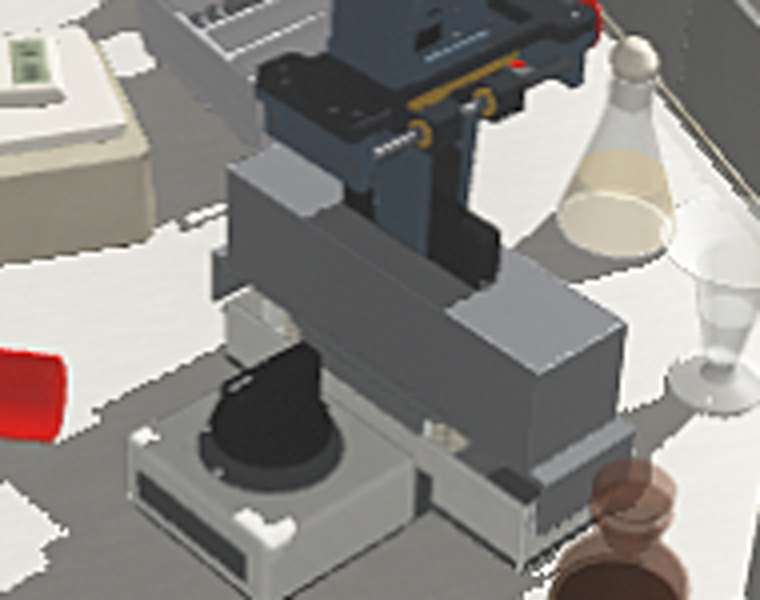

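The cover is straight over the bay at both ends, with the underside near 40 mm. Lowering with force checks.

Emit:
{"api": "send_rows", "payload": {
  "grip": [-1,-1,-1,-1,-1,-1],
  "xyz": [
    [0,0.0005,-0.002],
    [0,0.0005,-0.004],
    [0,0.0005,-0.006],
    [0,0.0005,-0.008],
    [0,0.0005,-0.01],
    [0,0.0005,-0.01]
  ],
  "yaw": [0,0,0,0,0,0]
}}

```text
time_s: 43.52
ee_pos: [531.0, -345.3, 138.2]
ee_rot: [-180.0, -0.1, 99.1]
force: [-0.2, 1.7, -1.9]
gripper_width: 17.4
gripper_force: 50.0
```

Emit:
{"api": "send_rows", "payload": {
  "grip": [-1,-1,-1,-1,-1],
  "xyz": [
    [0,0,-0.001],
    [0,0,-0.002],
    [0,0,-0.003],
    [0,0,-0.004],
    [0,0,-0.004]
  ],
  "yaw": [0,0,0,0,0]
}}

```text
time_s: 43.93
ee_pos: [531.4, -345.8, 135.0]
ee_rot: [179.9, 0.0, 99.1]
force: [-0.5, 2.3, 2.2]
gripper_width: 17.7
gripper_force: 50.0
```

Emit:
{"api": "send_rows", "payload": {
  "grip": [-1,-1,-1,-1,-1,-1,-1,-1],
  "xyz": [
    [0,0.001,0],
    [0,0.001,-0.002],
    [0,0.001,-0.004],
    [0,0.001,-0.006],
    [0,0.001,-0.008],
    [0,0.001,-0.01],
    [0,0.001,-0.01],
    [0,0.001,-0.01]
  ],
  "yaw": [0,0,0,0,0,0,0,0],
  "grip_force": 60
}}

```text
time_s: 44.6
ee_pos: [531.0, -345.0, 124.5]
ee_rot: [-180.0, 0.0, 99.1]
force: [-1.6, 2.9, 2.2]
gripper_width: 17.5
gripper_force: 60.0
```

Emit:
{"api": "send_rows", "payload": {
  "grip": [-1,-1,-1,-1,-1,-1],
  "xyz": [
    [0,0,-0.001],
    [0,0,-0.002],
    [0,0,-0.003],
    [0,0,-0.004],
    [0,0,-0.004],
    [0,0,-0.004]
  ],
  "yaw": [0,0,0,0,0,0]
}}

```text
time_s: 45.1
ee_pos: [531.0, -345.0, 124.4]
ee_rot: [179.9, 0.1, 99.1]
force: [-6.6, 5.9, 19.7]
gripper_width: 17.7
gripper_force: 60.0
```

Emit:
{"api": "send_rows", "payload": {
  "grip": [-1,-1,-1,0.2,0.2,0.2,0.2,0.2],
  "xyz": [
    [0,0,0.002],
    [0,0,0.004],
    [0,0,0.004],
    [0,0,0.004],
    [0,0,0.004],
    [0,0,0.004],
    [0,0,0.004],
    [0,0,0.004]
  ],
  "yaw": [0,0,0,0,0,0,0,0],
  "grip_force": 20
}}

```text
time_s: 45.77
ee_pos: [531.2, -345.0, 124.2]
ee_rot: [-180.0, -0.0, 99.1]
force: [-0.8, 0.1, 0.2]
gripper_width: 48.3
gripper_force: 0.0
```

Emit:
{"api": "send_rows", "payload": {
  "grip": [0.2,0.2,0.2,0.2,0.2,0.2,0.2,0.2],
  "xyz": [
    [0,0,0.01],
    [0,0,0.03],
    [0,0,0.06],
    [0,0,0.09],
    [0,0,0.12],
    [0,0,0.15],
    [-0.02,0,0.17],
    [-0.05,0,0.17]
  ],
  "yaw": [0,0,0,0,0,-7,-14,-21]
}}

```text
time_s: 46.43
ee_pos: [484.2, -346.1, 300.0]
ee_rot: [179.4, 0.2, 77.9]
force: [-0.5, -0.5, -0.3]
gripper_width: 54.6
gripper_force: 0.0
```

Emit:
{"api": "send_rows", "payload": {
  "grip": [0.2,0.2,0.2,0.2,0.2,0.2,0.2,0.2],
  "xyz": [
    [-0.02,0,0],
    [-0.04,0,0],
    [-0.06,-0.01,0],
    [-0.08,-0.016,0],
    [-0.1,-0.016,0],
    [-0.1,-0.016,0],
    [-0.1,-0.016,0],
    [-0.1,-0.016,0]
  ],
  "yaw": [-7,-14,-21,-28,-35,-42,-49,-56]
}}

```text
time_s: 47.1
ee_pos: [380.7, -361.0, 295.6]
ee_rot: [179.9, -0.0, 21.7]
force: [-0.2, 0.2, 0.3]
gripper_width: 54.3
gripper_force: 0.0
```

Emit:
{"api": "send_rows", "payload": {
  "grip": [0.2,0.2,0.2,0.2,0.2],
  "xyz": [
    [0,0,0],
    [0,0,0],
    [0,0,0],
    [0,0,0],
    [0,0,0]
  ],
  "yaw": [-6.5,-13,-13,-13,-13]
}}

```text
time_s: 47.52
ee_pos: [381.2, -360.9, 294.9]
ee_rot: [180.0, -0.0, 9.3]
force: [0.4, 0.1, 0.3]
gripper_width: 54.7
gripper_force: 0.0
```

Run:
```python
from m import *
s=env.state();print(s['time_s'],s['ee_pos'],s['ee_rot'],s['force'])
w=grab('wrist');g=grab('scene')
W=np.zeros((600,800,3),np.uint8);W[:480,:500]=cv2.resize(w['frame'][:480,70:570,::-1],(500,480))
W[:600,505:800]=cv2.resize(g['frame'][240:390,300:374,::-1],None,fx=4,fy=4,interpolation=cv2.INTER_CUBIC)[:,:295]
cv2.imwrite('pics/f.png',W);cv2.imwrite('pics/w9.png',w['frame'][:,:,::-1])
```

```text
47.5167 [ 381.20195835 -360.87551597  294.91476801] [ 1.79968092e+02 -2.06841718e-02  9.27386935e+00] [0.36135421 0.12776144 0.27586208]
```

View pics/f.png

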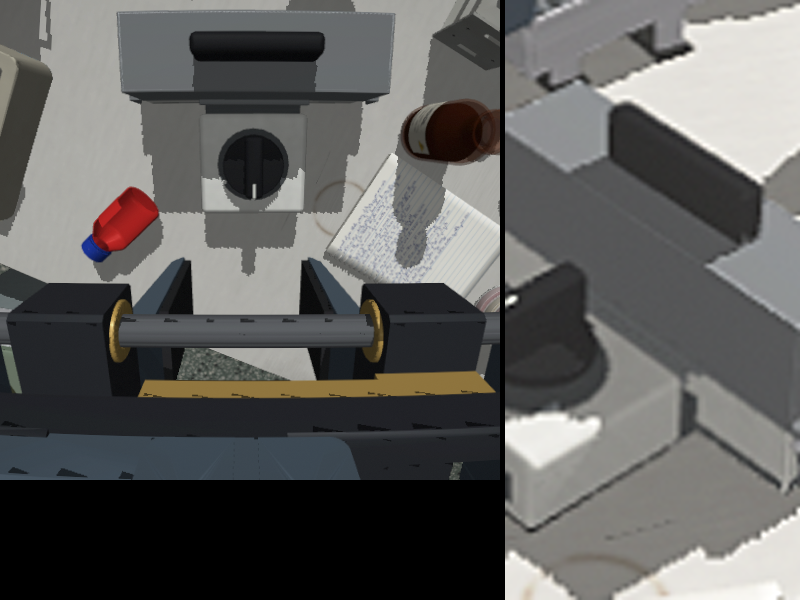

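Cover is seated flat over the bay with its bar parallel to the mixer's y axis, and the knob bar is at about (324,168) in the wrist image. Measuring both numerically.

Run:
```python
from bar import *
print(env.state()['ee_pos'])
bar('wrist',(325,45),(255,25,400,66),152)
g=grab('wrist')
print('knob',[onz(g,p,107)[:2].round(1) for p in((323,137),(325,198),(324,168))])
gr=g['frame'].max(2);print(gr[165,285:365].tolist());print(gr[180,285:365].tolist())
```

```text
[ 381.17164225 -360.87078407  294.67283463]
wrist 1 [ 260   32  135   30 3507] centre [ 528.2 -345.9] size [ 22.1 107.3] ang 9.4
knob [array([ 458. , -355.3]), array([ 399.9, -367.1]), array([ 429. , -361.2])]
[110, 110, 81, 45, 40, 40, 41, 36, 29, 27, 29, 28, 29, 28, 28, 28, 28, 29, 28, 28, 28, 28, 28, 28, 29, 29, 29, 27, 28, 20, 16, 20, 23, 26, 28, 28, 28, 29, 29, 29, 28, 29, 28, 28, 27, 24, 22, 18, 21, 27, 29, 28, 28, 29, 29, 28, 28, 28, 29, 28, 29, 28, 28, 28, 29, 28, 28, 27, 26, 39, 41, 40, 41, 53, 103, 108, 108, 108, 108, 108]
[190, 190, 190, 190, 188, 189, 151, 113, 170, 143, 90, 51, 27, 26, 26, 27, 28, 26, 27, 27, 27, 28, 28, 28, 28, 27, 28, 28, 23, 16, 18, 19, 22, 27, 28, 27, 28, 29, 27, 27, 26, 28, 27, 28, 26, 24, 23, 18, 25, 27, 28, 27, 28, 26, 28, 28, 27, 27, 27, 26, 27, 27, 27, 27, 22, 39, 66, 72, 71, 94, 177, 190, 190, 189, 189, 189, 188, 189, 190, 191]
```

Emit:
{"api": "send_rows", "payload": {
  "grip": [0.2,0.2,0.2,0.2,0.2,0.2,0.2,0.2],
  "xyz": [
    [0.02,0,0],
    [0.046,0,-0.02],
    [0.046,0,-0.05],
    [0.046,0,-0.08],
    [0.046,0,-0.11],
    [0.046,0,-0.14],
    [0.046,0,-0.15],
    [0.046,0,-0.15]
  ],
  "yaw": [0,0,0,0,0,0,0,0]
}}

```text
time_s: 48.38
ee_pos: [425.8, -359.7, 141.9]
ee_rot: [-179.7, 0.2, 9.2]
force: [-0.3, 0.4, 0.5]
gripper_width: 54.8
gripper_force: 0.0
```

Emit:
{"api": "send_rows", "payload": {
  "grip": [0.2,0.2,0.2,0.2,0.2,0.2,0.2,0.2],
  "xyz": [
    [0,0,-0.01],
    [0,0,-0.025],
    [0,0,-0.04],
    [0,0,-0.05],
    [0,0,-0.055],
    [0,0,-0.059],
    [0,0,-0.059],
    [0,0,-0.059]
  ],
  "yaw": [0,0,0,0,0,0,0,0]
}}

```text
time_s: 49.05
ee_pos: [427.6, -361.3, 86.1]
ee_rot: [179.9, -0.0, 9.1]
force: [0.1, -0.8, 0.5]
gripper_width: 54.8
gripper_force: 0.0
```

Emit:
{"api": "send_rows", "payload": {
  "grip": [-1,-1,-1,-1,-1,-1,-1,-1],
  "xyz": [
    [0,0,0],
    [0,0,0],
    [0,0,0],
    [0,0,0],
    [0,0,0],
    [0,0,0],
    [0,0,0],
    [0,0,0]
  ],
  "yaw": [0,0,0,0,0,0,0,0],
  "grip_force": 40
}}

```text
time_s: 49.72
ee_pos: [427.3, -361.3, 85.6]
ee_rot: [179.9, -0.0, 9.1]
force: [-0.4, -1.5, 1.4]
gripper_width: 17.9
gripper_force: 40.0
```

Emit:
{"api": "send_rows", "payload": {
  "grip": [-1,-1,-1,-1],
  "xyz": [
    [0,0,0],
    [0,0,0],
    [0,0,0],
    [0,0,0]
  ],
  "yaw": [0,0,0,0]
}}

```text
time_s: 50.05
ee_pos: [427.3, -361.3, 85.6]
ee_rot: [180.0, -0.0, 9.1]
force: [-0.7, -2.6, 1.4]
gripper_width: 17.7
gripper_force: 40.0
```

Emit:
{"api": "send_rows", "payload": {
  "grip": [-1,-1,-1,-1,-1,-1],
  "xyz": [
    [0,0,-0.002],
    [0,0,-0.004],
    [0,0,-0.006],
    [0,0,-0.008],
    [0,0,-0.009],
    [0,0,-0.009]
  ],
  "yaw": [0,0,0,0,0,0]
}}

```text
time_s: 50.55
ee_pos: [427.3, -361.3, 77.5]
ee_rot: [179.9, -0.0, 9.1]
force: [-3.2, -1.1, 8.5]
gripper_width: 17.8
gripper_force: 40.0
```

Pressed 8 mm at 8.5 N. Turning clockwise (negative yaw) 61.5°.

Emit:
{"api": "send_rows", "payload": {
  "grip": [-1,-1,-1,-1,-1,-1,-1,-1],
  "xyz": [
    [0,0,0],
    [0,0,0],
    [0,0,0],
    [0,0,0],
    [0,0,0],
    [0,0,0],
    [0,0,0],
    [0,0,0]
  ],
  "yaw": [-4,-9,-14,-19,-24,-29,-34,-38]
}}

```text
time_s: 51.22
ee_pos: [427.4, -360.8, 77.6]
ee_rot: [-180.0, -0.1, -29.1]
force: [-1.9, 0.8, 9.9]
gripper_width: 17.3
gripper_force: 40.0
```

Emit:
{"api": "send_rows", "payload": {
  "grip": [-1,-1,-1,-1,-1,-1,-1,-1],
  "xyz": [
    [0,0,0],
    [0,0,0],
    [0,0,0],
    [0,0,0],
    [0,0,0],
    [0,0,0],
    [0,0,0],
    [0,0,0]
  ],
  "yaw": [-5,-10,-15,-19,-21.5,-23,-23,-23]
}}

```text
time_s: 51.88
ee_pos: [427.6, -360.6, 77.6]
ee_rot: [-179.9, -0.0, -51.9]
force: [-1.6, -0.6, 9.3]
gripper_width: 17.6
gripper_force: 40.0
```

```bash
python3 -c "
from workcell import env
s=env.state();print(s['ee_pos'],s['ee_rot'],s['force'],s['torque'])"
```

```text
[ 427.64373119 -360.61802851   77.56136507] [-1.79940701e+02 -4.05255720e-02 -5.18982928e+01] [-1.59076651 -0.64994267  9.31744274] [ 0.28722981  0.24812421 -0.04708934]
```

Emit:
{"api": "send_rows", "payload": {
  "grip": [-1,-1,-1,-1,-1,-1],
  "xyz": [
    [0,0,0.002],
    [0,0,0.004],
    [0,0,0.006],
    [0,0,0.008],
    [0,0,0.009],
    [0,0,0.009]
  ],
  "yaw": [0,0,0,0,0,0]
}}

```text
time_s: 52.38
ee_pos: [427.6, -360.6, 85.4]
ee_rot: [-180.0, -0.0, -51.9]
force: [1.4, 0.5, 3.3]
gripper_width: 17.8
gripper_force: 40.0
```

Emit:
{"api": "send_rows", "payload": {
  "grip": [0,0,0,0,0,0],
  "xyz": [
    [0,0,0],
    [0,0,0],
    [0,0,0],
    [0,0,0],
    [0,0,0],
    [0,0,0]
  ],
  "yaw": [0,0,0,0,0,0],
  "grip_force": 20
}}

```text
time_s: 52.88
ee_pos: [427.1, -360.8, 85.3]
ee_rot: [180.0, 0.0, -51.9]
force: [0.3, 0.7, -0.1]
gripper_width: 45.2
gripper_force: 0.0
```

Emit:
{"api": "send_rows", "payload": {
  "grip": [0,0,0,0,0,0,0,0],
  "xyz": [
    [0,0,0.01],
    [0,0,0.03],
    [0,0,0.06],
    [0,0,0.09],
    [0,0,0.12],
    [0,0,0.15],
    [-0.03,0,0.18],
    [-0.05,0,0.21]
  ],
  "yaw": [0,0,0,0,0,7,14,21]
}}

```text
time_s: 53.55
ee_pos: [376.0, -360.4, 297.4]
ee_rot: [180.0, 0.0, -30.4]
force: [-0.3, 0.3, 0.1]
gripper_width: 45.8
gripper_force: 0.0
```

Emit:
{"api": "send_rows", "payload": {
  "grip": [0,0,0,0,0,0,0,0],
  "xyz": [
    [0,0,0],
    [0,0,0],
    [0,0,0],
    [0,0,0],
    [0,0,0],
    [0,0,0],
    [0,0,0],
    [0,0,0]
  ],
  "yaw": [7,14,21,28,35,40,40,40]
}}

```text
time_s: 54.22
ee_pos: [377.1, -360.9, 296.1]
ee_rot: [180.0, -0.0, 9.0]
force: [1.0, -0.3, -0.1]
gripper_width: 45.8
gripper_force: 0.0
```

Run:
```python
from bar import *
print(env.state()['ee_pos'],env.state()['ee_rot'],env.state()['gripper_width'])
g=grab('wrist','w10');t=grab('top')
# white pointer mark on knob: bright pixels inside predicted knob disc
for g in(g,t):
    gr=g['frame'].min(2).astype(np.uint8);m=np.zeros_like(gr)
    T=[[427.5+26*np.cos(a),-361+26*np.sin(a),100] for a in np.linspace(0,6.28,40)]
    cv2.fillPoly(m,[proj(g,T).astype(int)],255)
    v,u=np.where((m>0)&(gr>110));print(len(u))
    if len(u):
        P=np.array([onz(g,p,105)[:2] for p in zip(u,v)]).astype(float);c=P.mean(0)-[427.5,-361];print(c,np.degrees(np.arctan2(c[1],c[0])))
```

```text
[ 377.11585677 -360.85863123  296.11782964] [ 1.79957758e+02 -2.54350494e-02  8.99894557e+00] 45.77624895246636
36
[-12.12133919  16.30973252] 126.61960919105215
10
[-15.57823929  14.55213739] 136.95047663877816
```

```bash
python3 -c "
from workcell import env
print(env.job_done())"
```

```text
the job is handed in; nothing more can be done
None
```

The job is handed in at about 54 s, but no verdict came back: three bottles stand in pockets 1–3, the cover was pressed to its hard stop at the home height, and the knob was turned about 61° to its second mark; I inferred the rim snap and the knob springing up from force and position, not from an image.

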